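Hang the cutlery bin on the louvered panel and lock it

TASK

Hang the empty bin that stands on the table on the top louver of the panel, in the free place between or beside the two filled bins, so that its lip catches fully home and it hangs straight. Let go of it, then swing the keeper bar of that place down flat over its lip so it cannot be bumped off. Leave the filled bins, the glass and the soap bottle where they are.

Things in the scene. Friction and masses are not known exactly. Their poses are not given: they have to be found in the camera images.
- bin: The empty grey plastic bin on the table left of the panel, about 130 to 250 g: 96 deep (x), 56 wide (y), 80 high, walls and floor 4 mm. Origin: centre of its underside; z up, +x towards its back, which carries the lip. Side walls are 80 high from x = -22 to the back at x = +48; in front of that they and the front wall (x = -48) are only 46 high.
- bin_lip (a point): Roof of the slot under the bin's lip, at bin (53, 0, 76) mm. The lip, 56 wide, 4 thick, runs back from the top of the bin's back to x = 62 (z 76 to 80), then turns down at x = 58 to 62 to z = 62. Its slot (x = 48 to 58, 14 deep) drops over a louver strip.
- bin_grip (a point): Good grasp point: bin (0, 0, 52) mm, midway between the full-height side walls. Pinch across the 56 mm width (bin y), the fingers pointing down and leaning 35 to 40 degrees towards the bin's back (+x), as the shelf above the panel demands when hanging it.
- panel: Fixed louvered panel, 400 wide, edge-on to the robot at its right, louvers facing left. Origin: on the table, middle of the louvered face; +x goes through it from louvers to back, y along it. Three louver rows have upright strips 4 thick, 24 high, front faces at x = -20, top edges at z = 175 (top row), 115, 55, 16 mm space behind. Places at y = -120, 0, +120. Posts behind the strips at y = +-200.
- shelf_bar (a point): Middle of the front bar (8 thick, along panel y) of the wire shelf fixed over the panel: at panel (-80, 0, 345) mm. From there it reaches back to panel x = +70, 400 wide; its posts end at z = 360. It hangs over all places, so an upright gripper does not fit under it: lean it back from the panel by 35 to 40 degrees.
- keeper: Small fixed bracket on the panel marking the free place. Its origin is where the bin's origin is when hung with its back flat on the strips; axes as the hung bin's (x into the panel, y along it, z up): panel x = -68, z = 99. Bring the bin in upright, 18 to 30 mm higher than that and 3 mm short in x, then lower it. Let go, it settles: lip 6 mm out, bottom in, front 4 to 5 degrees low.
- bar (a joint): Keeper bar angle, rad: 0 = down flat over the lip (end stop), grows as it swings up; starts at 0.75 to 1.1 and stays where left (friction, about 1 N at the tab). Hinge line along keeper x through keeper (52, 48, 91) mm; at 0 the bar runs 78 mm in -y from there, its underside 6 mm above the hung bin's lip. Raising it lifts the free end up and towards +y.
- tab (a point): Centre of the top face of the steel thumb tab at the bar's free end (46 long in x, 24 wide, 6 thick), to be pressed down from above. With the bar at angle a it lies at keeper x = 22, y = 48 - 75 cos a + 5 sin a, z = 91 + 75 sin a + 5 cos a (mm).
- bin_a: Bystander: like the bin, but filled with upright cutlery standing up to 70 mm above its rim; hangs loose on the top louver (same origin and axes as the bin).
- bin_b: Bystander: second filled hanging bin, as bin_a.
- glass: Bystander: drinking glass, 72 across, 120 high, standing on the table. Origin: centre of its underside.
- soap: Bystander: white soap bottle, 64 across, 170 high, standing on the table. Origin: centre of its underside.
Mind the look-alikes: they are no part of the job. What is shaped like the bin but blue or purple is not meant.

How it is judged:
On the way, in this order (a step that is already met when the one before it is completed fails the run):
1. the bin hangs home on the top louver in the free place, let go, the keeper bar still up (x of bin_lip in the frame of keeper between 0.043 and 0.057 m and y of bin_lip in the frame of keeper between -0.015 and 0.015 m and z of bin_lip in the frame of keeper between 0.071 and 0.08 m and angle between bin's own z axis and vertical below 0.15 rad and angle between the y axis of bin and the y axis of keeper, either way round below 0.12 rad and contact force between the fingers and bin below 0.3 N and value of joint bar above 0.4 rad), for 0.2 s.
2. the keeper bar is down over the lip (value of joint bar below 0.1 rad), for 0.2 s.
At the end, for the whole second after the job is handed in: The bin hangs at rest by its lip on the top louver of the free place: slot roof on the strip (keeper x 43 to 57, z 71 to 80 mm), within 15 mm of the place's middle, upright within 0.15 rad, square to the panel within 0.12 rad; the keeper bar is down within 0.1 rad (x of bin_lip in the frame of keeper between 0.043 and 0.057 m and y of bin_lip in the frame of keeper between -0.015 and 0.015 m and z of bin_lip in the frame of keeper between 0.071 and 0.08 m and angle between bin's own z axis and vertical below 0.15 rad and angle between the y axis of bin and the y axis of keeper, either way round below 0.12 rad and value of joint bar below 0.1 rad and linear speed of bin below 0.02 m/s); the robot touches nothing.
It fails at once if a filled bin is shifted by more than 20 mm (distance of any of bin_a, bin_b from where it was at the start of the episode above 0.02 m).
It fails at once if the glass or the soap bottle is shifted by more than 30 mm or tipped (distance of any of glass, soap from where it was at the start of the episode above 0.03 m or angle between any of glass, soap's own z axis and vertical above 0.3 rad).
It also fails if it takes over 54 s, if anything falls off the work surface, if the arm or the gripper's body presses on something with over 40 N, if the wrist force passes 120 N, or if a joint passes its speed limit or range.

ROBOT

A 6-joint arm with a two-finger parallel gripper is mounted at the origin on the work surface. World frame = base frame: x ahead of the robot, y to its left, z up, the work surface at z = 0. Lengths are in m, angles in rad, forces in N, time in s.
With the tool pointing down it reaches from about 0.35 to 0.775 m from the base axis. Payload 7.3 kg.
Tool frame: the origin (TCP) lies at the very end of the fingers, on their centre line; the grasp point (between the pads) lies 19 mm behind it (robot.tcp_to_grasp is the distance from the TCP to the grasp point, in m); x points along the fingers, y is the direction in which the jaws open and shut, and the axes are right-handed (so a half turn about x gives the same grasp; the last joint's range is limited). The gripper opens to 92 mm and grips with 3 to 60 N. Pads are 19 mm wide; open, the fingers measure 130 mm over their backs; the gripper's body (75 mm by 190 mm) begins 47 mm behind the grasp point.
Start: joints at [-1.453, 0.342, 1.524, -0, 1.275, -0.146], TCP at [0.137, -0.507, 0.227] pointing down, gripper open.
Joint ranges: [-2.53, 2.53], [-0.77, 2.02], [0.04, 2.7], [-1, 4.14], [0.28, 2.66], [-3.11, 3.11]. Speed limits (rad/s): [2.57, 2.57, 3.14, 3.14, 3.14, 3.14].

INTERFACE

Orientations are given as [roll, pitch, yaw] about the fixed x, y, z axes, in that order (R = Rz(yaw) Ry(pitch) Rx(roll)).
In Python, from cell import robot gives the robot as it stands.
- The arm moves only by the tool move_arm, never from a script. Its argument "increments" is a list of rows, each a list of 4 numbers: the shift along the tool's x, y, z normalised to -1 to 1, where 1 is 40 cm, then the turn about the tool's x normalised to -1 to 1, where 1 is 60 degrees. In form: [[dx, dy, dz, twist], ...]. A call has 1 to 5 rows; each row is the pose to reach, as a shift and turn from the pose commanded when the call began, along the tool's axes at that moment; what a row does not reach only later rows make up. A row lasts 1/8 s, in which the tool goes at most 62.5 mm and 10.7 degrees, less where a joint would pass 70% of its speed; a pose out of reach is approached as far as the arm can. A call with a number of a shift or a turn outside -1 to 1 is refused whole. A call with a gripper value outside its range is refused whole. "gripper" is the closure, from 0 (fully open) to 1 (shut), set as the call begins (left out, the last holds). The fingers move at their own pace and stop on an object; "squeeze" is the grip in N (left out, the last holds). Time passes only in rows, so rows that repeat a pose let the fingers close. It gives the time, the measured TCP pose, the force and the opening at its end, in the units of the state.
- robot.observe(): the state, without advancing time (a new reading comes with each control period).
- robot.read_camera(name): name is "scene" or "top" or "wrist"; returns the picture (384x512x3 uint8, red, green, blue); there is no depth.
- robot.camera_params(name): a dict with "fx", "fy", "cx", "cy" (pixels), "R" (3x3) and "t" (3): a world point X has camera coordinates R X + t; the wrist camera has in their place "tool_from_camera" (4x4, takes a point from camera to tool coordinates, whose origin is the TCP and whose axes are the tool frame's). Camera axes: x right, y down, z forward; pixel columns grow to the right and rows downward; lengths in m; the calibration is good to about 2 mm. A picture is of the moment at which its call begins: read the wrist's pose just before it. camera_params takes no time and is no camera call.
- robot.hand_in(): hands the job in, once; it reports no verdict.
The state is a dict: "time": time; "qpos": joint angles; "qvel": joint speeds; "joint_efforts": joint torques, N m; "tool_pos": TCP position; "tool_rot": TCP orientation; "contact_force": force on the tool from outside, world axes, zero at the start; "torque": the same for the moment, N m; "opening": finger opening in m.
Only numpy, scipy, OpenCV 4.12 (cv2) and the standard library are available. Lean on these libraries where they do the work, as an engineer would, in place of code of your own. Each camera call takes 0.05 s, during which the arm holds its last target.

## Working session

There is one attempt and no reset: what is moved stays moved. The work goes in short steps, Python scripts to look and compute and a tool call to move; the robot and the scene stay as the last step left them, time stands still between calls to the robot, and variables do not carry over. Pictures are saved under pics/ and viewed, and the job is handed in when it is done.

Besides the shell and the picture viewer there is one more tool, called after "Emit:" as name([rows], argument=value, ...), one row to a line, values as JSON. move_arm: Moves the arm, as the interface text tells. Its arguments: {"type":"object","properties":{"increments":{"type":"array","items":{"type":"array","items":{"type":"number"}}},"gripper":{"type":"number"},"squeeze":{"type":"number"}},"required":["increments"]}

```bash
ls; mkdir -p pics; python3 - <<'E'
from cell import robot
import cv2
print(robot.observe())
for n in ("scene","top","wrist"):
    print(n,robot.camera_params(n))
    im=robot.read_camera(n); cv2.imwrite(f"pics/{n}0.png",im[:,:,::-1])
E
```

```text
pics
{'time': 0.0, 'qpos': array([-1.45301966e+00,  3.42728226e-01,  1.52502419e+00,  2.49593255e-06,
        1.27540809e+00, -1.46000791e-01]), 'qvel': array([-0.00018187,  0.00023461,  0.0009276 ,  0.00031923,  0.00030772,
        0.00094043]), 'joint_efforts': array([-4.38348679e-04, -4.31243920e+01, -2.44222856e+01,  7.18801282e-02,
        5.60044439e-02, -1.52467323e-04]), 'tool_pos': array([ 0.13685552, -0.50642007,  0.22603961]), 'tool_rot': array([-1.71831938,  1.56922847,  1.68705   ]), 'contact_force': array([ 0.3563387 , -0.20145834, -0.64147674]), 'torque': array([ 0.0362381 , -0.04170603,  0.0016563 ]), 'opening': 0.09219943699099159}
scene {'fx': 475.2032106910426, 'fy': 475.2032106910426, 'cx': 255.94353565066996, 'cy': 194.581624738957, 'R': array([[-0.40007763,  0.91639183, -0.01280205],
       [ 0.77900694,  0.33267336, -0.53148531],
       [-0.48278989, -0.22260827, -0.84697076]]), 't': array([ 0.29847228, -0.3255641 ,  1.77643011])}
top {'fx': 450.2643452907253, 'fy': 450.2643452907253, 'cx': 256.7630752236265, 'cy': 196.71717490631153, 'R': array([[-0.01088209, -0.99978677, -0.01754963],
       [-0.99865015,  0.01175779, -0.05059276],
       [ 0.05078831,  0.01697538, -0.99856516]]), 't': array([-0.03837671,  0.58201224,  1.46115124])}
wrist {'fx': 318.14203896067175, 'fy': 318.14203896067175, 'cx': 263.635622898318, 'cy': 184.5294377274891, 'tool_from_camera': array([[ 9.60712747e-04, -2.65804507e-01,  9.64026473e-01,
        -1.58030145e-01],
       [ 9.99998712e-01, -9.84278503e-04, -1.26794980e-03,
        -1.38885681e-03],
       [ 1.28589731e-03,  9.64026449e-01,  2.65803219e-01,
        -7.10628944e-02],
       [ 0.00000000e+00,  0.00000000e+00,  0.00000000e+00,
         1.00000000e+00]])}
```

View pics/scene0.png

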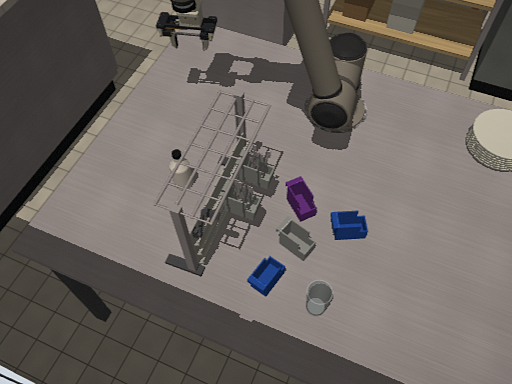

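View pics/top0.png

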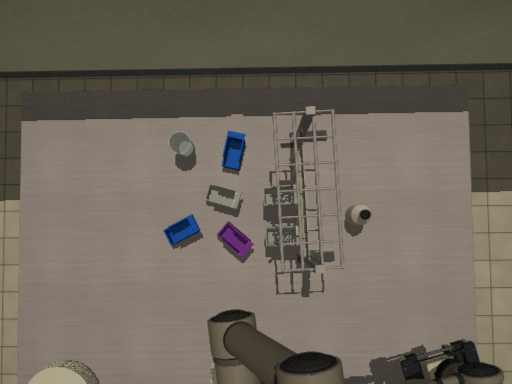

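View pics/wrist0.png

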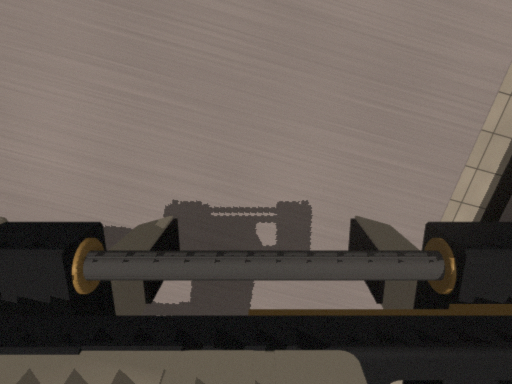

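View pics/c_scene.png

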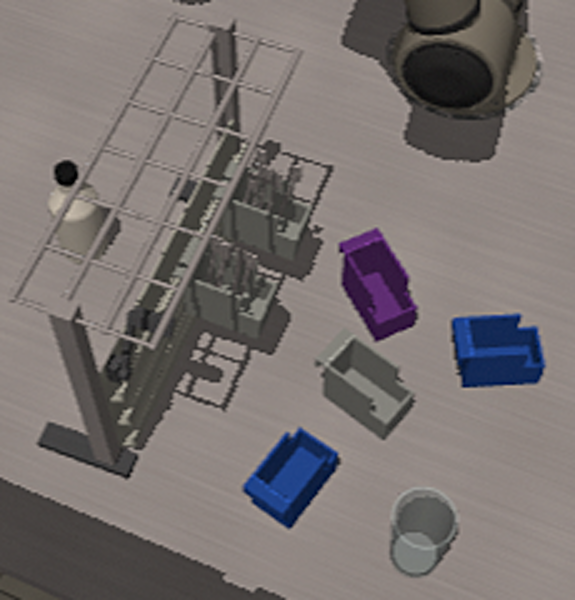

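View pics/c_top.png

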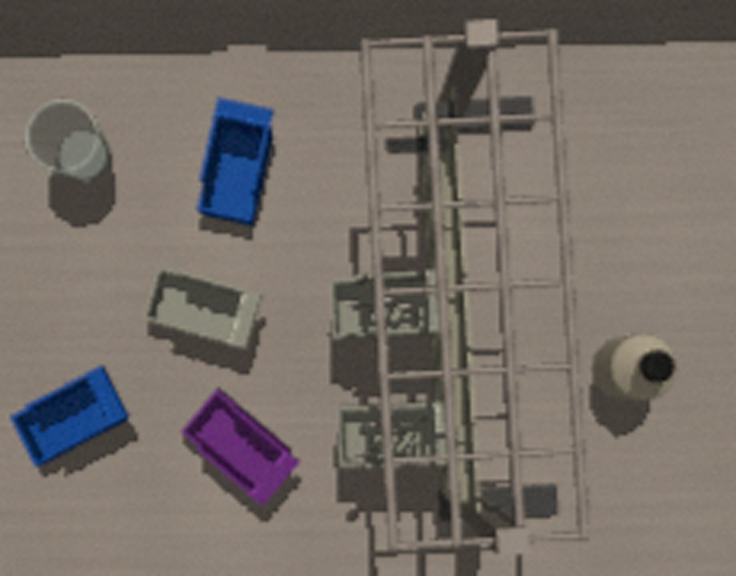

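```bash
cat > h.py <<'E'
import numpy as np, cv2
from scipy.optimize import least_squares
from scipy.spatial.transform import Rotation as Ro
from cell import robot
CP={n:robot.camera_params(n) for n in("scene","top")}
def proj(n,X):
    c=CP[n];p=np.atleast_2d(X)@np.array(c["R"]).T+c["t"]
    return np.c_[c["fx"]*p[:,0]/p[:,2]+c["cx"],c["fy"]*p[:,1]/p[:,2]+c["cy"]]
def Rz(a): return Ro.from_euler("z",a).as_matrix()
def fit(obs,z0,x0):
    # obs: list (cam, localpt m, pixel)
    def f(p):
        R=Rz(p[2]); return np.concatenate([(proj(c,R@np.array(l)+[p[0],p[1],z0])[0]-px) for c,l,px in obs])
    s=least_squares(f,x0); return s.x,f(s.x).reshape(-1,2)
def tool():
    o=robot.observe(); return np.array(o["tool_pos"]),Ro.from_euler("xyz",o["tool_rot"]).as_matrix(),o
def T(x,y): return np.array([x/3.2+160-.34,y/3.2+100-.34])
def S(x,y): return np.array([x/2.5+150-.3,y/2.5+85-.3])
E
python3 - <<'E'
from h import *
o=[]
F=.345
for l,t,s in [((-.08,.2,F),(364,43),(152,346)),((-.08,-.2,F),(391,549),(302,51)),((.07,.2,F),(555,35),(12,300)),((.07,-.2,F),(585,537),(175,17))]:
    o+=[("top",l,T(*t)),("scene",l,S(*s))]
p,r=fit(o,0,[.5,-.1,-1.57]);print("panel",p,np.degrees(p[2]));print(r.round(1))
o=[("top",(-.048,.028,.046),T(163,272)),("top",(-.048,-.028,.046),T(150,320)),("top",(.062,.028,.08),T(262,292)),("top",(.062,-.028,.08),T(245,350)),
("scene",(.062,.028,.08),S(317,361)),("scene",(.062,-.028,.08),S(350,332)),("scene",(-.048,-.028,.046),S(412,398)),("scene",(-.048,.028,.046),S(384,428))]
p2,r=fit(o,0,[.5,.1,-1.57]);print("bin",p2,np.degrees(p2[2]));print(r.round(1))
R=Rz(p[2])
for y in(-.12,0,.12):
  X=R@[-.068,y,.099]+[p[0],p[1],0]; print("place",y,X.round(3),[proj(n,X).round(0) for n in CP])
E
```

```text
panel [ 0.5827476  -0.18492628 -1.5308459 ] -87.71100888896473
[[ 0.5 -0.2]
 [ 0.6 -0.8]
 [ 0.5 -1.4]
 [-0.7 -0.4]
 [-0.6 -0.9]
 [ 0.5 -1.6]
 [-0.5 -0.6]
 [ 0.8 -0.6]]
bin [ 0.5901217   0.06914785 -1.8871263 ] -108.1243721200434
[[-1.1 -3.4]
 [-2.3 -1.9]
 [-0.  -0.1]
 [-0.1 -1.2]
 [-0.5 -1.8]
 [-1.8 -2.4]
 [ 1.1 -2.3]
 [ 0.7 -1.5]]
place -0.12 [ 0.46  -0.122  0.099] [array([[256., 175.]]), array([[282., 234.]])]
place 0 [ 0.58  -0.117  0.099] [array([[242., 206.]]), array([[280., 196.]])]
place 0.12 [ 0.7   -0.112  0.099] [array([[226., 239.]]), array([[278., 157.]])]
```

```bash
python3 - <<'E'
from h import *
p,R,o=tool();print(p,R.round(3))
E
```

```text
[ 0.13686035 -0.50654143  0.22622919] [[-0.     0.261 -0.965]
 [ 0.001 -0.965 -0.261]
 [-1.    -0.001 -0.   ]]
```

Emit:
move_arm([
  [0,0.15,0,0],
  [0,0.3,0,0],
  [0,0.45,0,0],
  [0,0.6,0,0],
  [0,0.75,0,0],
])

```text
time: 0.78
tool_pos: [0.2086, -0.7752, 0.228]
tool_rot: [-1.698, 1.57, 1.708]
contact_force: [0.1, -2.4, 0.2]
opening: 0.0919
```

```bash
python3 - <<'E'
from h import *
p,R,o=tool();print(p,R.round(3),o["qpos"].round(3),o["time"])
E
```

```text
[ 0.20861888 -0.77524549  0.22799012] [[-0.     0.261 -0.965]
 [ 0.001 -0.965 -0.261]
 [-1.    -0.001 -0.   ]] [-1.403  0.975  0.371  0.     1.797 -0.096] 0.775
```

Emit:
move_arm([
  [0,0.15,0,0],
  [0,0.3,0,0],
  [0,0.3,0,0],
])

```text
time: 1.15
tool_pos: [0.2214, -0.8224, 0.1999]
tool_rot: [1.587, 1.53, -1.291]
contact_force: [-0.2, 0.2, -0.2]
opening: 0.0917
```

```bash
python3 - <<'E'
from h import *
p,R,o=tool();print(p,R.round(3),o["qpos"].round(3),o["time"])
E
```

```text
[ 0.22140555 -0.82244373  0.19986361] [[ 0.011  0.26  -0.965]
 [-0.039 -0.965 -0.261]
 [-0.999  0.041 -0.001]] [-1.399  1.162  0.04   0.005  1.899 -0.091] 1.15
```

Emit:
move_arm([
  [0,0.15,0,0],
  [0,0.3,0,0],
  [0,0.3,0,0],
])

```text
time: 1.52
tool_pos: [0.2279, -0.8467, 0.183]
tool_rot: [1.568, 1.471, -1.309]
contact_force: [0.3, 0.4, -0.1]
opening: 0.0917
```

```bash
cat >>h.py <<'E'
def st():
    p,R,o=tool()
    print("p",p.round(4),"q",o["qpos"].round(3),"t",round(o["time"],2),"F",o["contact_force"].round(1)); print(R.round(3)); print("lean from down deg",np.degrees(np.arccos(-R[2,0])).round(2))
E
python3 - <<'E'
from h import *
st()
E
```

```text
p [ 0.2279 -0.8467  0.183 ] q [-1.398  1.185  0.037  0.009  1.82  -0.089] t 1.52 F [ 0.3  0.4 -0.1]
[[ 0.026  0.259 -0.965]
 [-0.096 -0.961 -0.261]
 [-0.995  0.1    0.   ]]
lean from down deg 5.73
```

Emit:
move_arm([
  [-0.05,0.15,0,0],
  [-0.1,0.3,0,0],
])

```text
time: 1.78
tool_pos: [0.2312, -0.8585, 0.198]
tool_rot: [1.568, 1.418, -1.31]
contact_force: [0.1, 0.2, 1.0]
opening: 0.0921
```

```bash
python3 - <<'E'
from h import *
st()
E
```

```text
p [ 0.2312 -0.8585  0.198 ] q [-1.399  1.17   0.036  0.014  1.784 -0.088] t 1.77 F [0.1 0.2 1. ]
[[ 0.039  0.258 -0.965]
 [-0.147 -0.954 -0.261]
 [-0.988  0.152  0.   ]]
lean from down deg 8.75
```

Emit:
move_arm([
  [-0.05,0.15,0,0],
])

```text
time: 1.9
tool_pos: [0.2337, -0.8676, 0.2083]
tool_rot: [1.57, 1.379, -1.308]
contact_force: [-0.2, -0.1, 0.1]
opening: 0.0919
```

```bash
python3 - <<'E'
from h import *
st()
E
```

```text
p [ 0.2337 -0.8676  0.2083] q [-1.399  1.16   0.037  0.018  1.754 -0.087] t 1.9 F [-0.2 -0.1  0.1]
[[ 0.049  0.256 -0.965]
 [-0.184 -0.948 -0.261]
 [-0.982  0.19   0.   ]]
lean from down deg 10.98
```

Emit:
move_arm([
  [0,0.15,0,0],
])

```text
time: 2.02
tool_pos: [0.2377, -0.8822, 0.2069]
tool_rot: [1.569, 1.335, -1.309]
contact_force: [0.4, -0.1, 0.3]
opening: 0.0919
```

```bash
python3 - <<'E'
from h import *
st()
E
```

```text
p [ 0.2377 -0.8822  0.2069] q [-1.399  1.165  0.036  0.021  1.705 -0.086] t 2.02 F [ 0.4 -0.1  0.3]
[[ 0.06   0.254 -0.965]
 [-0.225 -0.939 -0.261]
 [-0.972  0.233  0.001]]
lean from down deg 13.49
```

Emit:
move_arm([
  [-0.15,0.15,0,0],
])

```text
time: 2.15
tool_pos: [0.2365, -0.8778, 0.2367]
tool_rot: [1.573, 1.316, -1.305]
contact_force: [-0.3, 0.7, -0.4]
opening: 0.0916
```

```bash
python3 - <<'E'
from h import *
st()
E
```

```text
p [ 0.2365 -0.8778  0.2367] q [-1.4    1.129  0.041  0.024  1.717 -0.086] t 2.15 F [-0.3  0.7 -0.4]
[[ 0.066  0.252 -0.965]
 [-0.244 -0.934 -0.261]
 [-0.968  0.252 -0.001]]
lean from down deg 14.62
```

```bash
cat >>h.py <<'E'
def inc(dw):
    p,R,o=tool(); return (R.T@np.array(dw)/.4).round(3)
def push():
    p,R,o=tool(); r=np.array([p[0],p[1],0])/np.hypot(p[0],p[1]); x=R[:,0]; d=r-(r@x)*x; d/=np.linalg.norm(d)
    print("az",np.degrees(np.arctan2(p[1],p[0])).round(1),"r",np.hypot(p[0],p[1]).round(3),"lean az",np.degrees(np.arctan2(x[1],x[0])).round(2),"push unit tool",(R.T@d).round(3))
E
python3 - <<'E'
from h import *
push();p,R,o=tool();print(inc(np.array([-.1,-.85,.25])-p))
E
```

```text
az -74.9 r 0.909 lean az -74.77 push unit tool [-0.     1.     0.001]
[-0.105 -0.269  0.794]
```

Emit:
move_arm([
  [-0.03,-0.08,0.14,0],
  [-0.06,-0.16,0.28,0],
  [-0.08,-0.22,0.43,0],
  [-0.1,-0.25,0.58,0],
  [-0.1,-0.27,0.73,0],
])

```text
time: 2.78
tool_pos: [-0.0554, -0.8417, 0.2562]
tool_rot: [1.563, 1.305, -1.315]
contact_force: [-0.1, -0.4, -0.3]
opening: 0.0916
```

```bash
python3 - <<'E'
from h import *
st();push()
E
```

```text
p [-0.0554 -0.8417  0.2562] q [-1.771  0.844  0.595  0.117  1.464 -0.463] t 2.77 F [-0.1 -0.4 -0.3]
[[ 0.067  0.252 -0.965]
 [-0.255 -0.931 -0.261]
 [-0.965  0.263  0.002]]
lean from down deg 15.25
az -93.8 r 0.843 lean az -75.33 push unit tool [0.    0.942 0.334]
```

Emit:
move_arm([
  [0,0.14,0.055,0],
  [0,0.28,0.11,0],
])

```text
time: 3.02
tool_pos: [-0.0641, -0.9039, 0.2663]
tool_rot: [1.532, 1.277, -1.349]
contact_force: [0.6, -1.6, 0.9]
opening: 0.0918
```

Emit:
move_arm([
  [0,0.14,0.055,0],
])

```text
time: 3.15
tool_pos: [-0.0651, -0.9167, 0.2521]
tool_rot: [1.519, 1.256, -1.364]
contact_force: [-0.2, -1.6, -0.8]
opening: 0.0915
```

Emit:
move_arm([
  [0,0.14,0.055,0],
])

```text
time: 3.28
tool_pos: [-0.0678, -0.9316, 0.2605]
tool_rot: [1.474, 1.205, -1.409]
contact_force: [0.2, -0.3, 0.7]
opening: 0.0918
```

```bash
python3 - <<'E'
from h import *
st();push()
E
```

```text
p [-0.0678 -0.9316  0.2605] q [-1.769  1.115  0.037  0.127  1.645 -0.425] t 3.27 F [ 0.2 -0.3  0.7]
[[ 0.058  0.245 -0.968]
 [-0.353 -0.902 -0.249]
 [-0.934  0.356  0.034]]
lean from down deg 20.96
az -94.2 r 0.934 lean az -80.71 push unit tool [0.   0.94 0.34]
```

Emit:
move_arm([
  [0,0.14,0.05,0],
])

```text
time: 3.4
tool_pos: [-0.069, -0.9439, 0.2656]
tool_rot: [1.449, 1.164, -1.436]
contact_force: [-0.5, -0.8, -0.0]
opening: 0.0914
```

Emit:
move_arm([
  [0,0.14,0.05,0],
])

```text
time: 3.52
tool_pos: [-0.07, -0.9553, 0.2712]
tool_rot: [1.431, 1.125, -1.456]
contact_force: [-0.6, 1.4, 0.4]
opening: 0.0916
```

Emit:
move_arm([
  [0,0.14,0.05,0],
])

```text
time: 3.65
tool_pos: [-0.0713, -0.9657, 0.2784]
tool_rot: [1.416, 1.087, -1.472]
contact_force: [-0.3, -0.5, 0.3]
opening: 0.0916
```

```bash
python3 - <<'E'
from h import *
st();push()
E
```

```text
p [-0.0713 -0.9657  0.2784] q [-1.768  1.112  0.037  0.136  1.527 -0.425] t 3.65 F [-0.3 -0.5  0.3]
[[ 0.046  0.24  -0.97 ]
 [-0.463 -0.855 -0.233]
 [-0.885  0.46   0.072]]
lean from down deg 27.74
az -94.2 r 0.968 lean az -84.37 push unit tool [0.    0.94  0.342]
```

Emit:
move_arm([
  [0,0.14,0.055,0],
])

```text
time: 3.78
tool_pos: [-0.0744, -0.9752, 0.2874]
tool_rot: [1.403, 1.048, -1.487]
contact_force: [0.6, -0.1, 0.3]
opening: 0.0922
```

Emit:
move_arm([
  [0,0.14,0.055,0],
])

```text
time: 3.9
tool_pos: [-0.078, -0.9837, 0.2983]
tool_rot: [1.391, 1.009, -1.501]
contact_force: [0.3, 0.2, 0.4]
opening: 0.0916
```

Emit:
move_arm([
  [0,0.14,0.055,0],
])

```text
time: 4.03
tool_pos: [-0.0813, -0.9913, 0.3111]
tool_rot: [1.382, 0.971, -1.512]
contact_force: [0.4, 0.1, -0.2]
opening: 0.0917
```

Emit:
move_arm([
  [0,0.14,0.055,0],
])

```text
time: 4.15
tool_pos: [-0.0845, -0.9978, 0.3256]
tool_rot: [1.373, 0.932, -1.523]
contact_force: [0.6, 0.1, -0.1]
opening: 0.0916
```

```bash
python3 - <<'E'
from h import *
st();push()
E
```

```text
p [-0.0845 -0.9978  0.3256] q [-1.78   1.086  0.037  0.155  1.398 -0.433] t 4.15 F [ 0.6  0.1 -0.1]
[[ 0.029  0.234 -0.972]
 [-0.595 -0.777 -0.205]
 [-0.803  0.584  0.117]]
lean from down deg 36.58
az -94.8 r 1.001 lean az -87.24 push unit tool [0.    0.935 0.354]
```

```bash
python3 - <<'E'
from h import *
p,R,o=tool();print(inc(np.array([.05,-.7,.45])-p))
E
```

```text
[-0.683 -0.318 -0.443]
```

Emit:
move_arm([
  [-0.12,-0.05,-0.07,-0.17],
  [-0.24,-0.1,-0.15,-0.34],
  [-0.36,-0.16,-0.22,-0.51],
  [-0.48,-0.22,-0.3,-0.68],
  [-0.6,-0.28,-0.38,-0.85],
])

```text
time: 4.78
tool_pos: [0.019, -0.7614, 0.4264]
tool_rot: [0.532, 0.932, -1.523]
contact_force: [0.4, -0.9, 0.7]
opening: 0.0918
```

```bash
python3 - <<'E'
from h import *
st();push()
p,R,o=tool();x=R[:,0]; h=np.array([-x[1],x[0],0]);h/=np.linalg.norm(h); 
print("twist to h",np.degrees(np.arctan2(R[:,2]@h,R[:,1]@h))/60);print(inc(np.array([.2,-.5,.5])-p))
E
```

```text
p [ 0.019  -0.7614  0.4264] q [-1.688  0.373  1.108  0.114  1.031 -1.231] t 4.78 F [ 0.4 -0.9  0.7]
[[ 0.029  0.881 -0.473]
 [-0.595 -0.365 -0.716]
 [-0.803  0.302  0.514]]
lean from down deg 36.6
az -88.6 r 0.762 lean az -87.23 push unit tool [-0.     0.482  0.876]
twist to h -0.5075730245242361
[-0.524  0.216 -0.587]
```

Emit:
move_arm([
  [-0.1,0.04,-0.11,-0.15],
  [-0.2,0.08,-0.22,-0.3],
  [-0.3,0.12,-0.33,-0.4],
  [-0.4,0.16,-0.45,-0.5],
  [-0.5,0.2,-0.56,-0.5],
])

```text
time: 5.4
tool_pos: [0.1899, -0.5131, 0.4966]
tool_rot: [0.015, 0.932, -1.521]
contact_force: [1.5, 0.5, -0.2]
opening: 0.0918
```

```bash
python3 - <<'E'
from h import *
st()
p,R,o=tool();x=R[:,0]; h=np.array([-x[1],x[0],0]);h/=np.linalg.norm(h); 
print("twist to h",np.degrees(np.arctan2(R[:,2]@h,R[:,1]@h))/60);print(inc(np.array([.45,-.1,.55])-p))
E
```

```text
p [ 0.1899 -0.5131  0.4966] q [-1.27  -0.038  1.426 -0.164  1.136 -1.283] t 5.4 F [ 1.5  0.5 -0.2]
[[ 0.03   0.999  0.025]
 [-0.595  0.038 -0.803]
 [-0.803  0.009  0.596]]
lean from down deg 36.58
twist to h -0.014692218310006886
[-0.703  0.69  -0.733]
```

Emit:
move_arm([
  [-0.09,0.08,-0.09,-0.015],
  [-0.18,0.16,-0.18,-0.015],
  [-0.27,0.25,-0.28,-0.015],
  [-0.36,0.34,-0.37,-0.015],
  [-0.45,0.43,-0.46,-0.015],
])

```text
time: 6.02
tool_pos: [0.3508, -0.2536, 0.5335]
tool_rot: [0.005, 0.933, -1.517]
contact_force: [0.5, -1.5, -0.7]
opening: 0.0917
```

```bash
python3 - <<'E'
from h import *
st()
print(inc(np.array([.5,.15,.45])-tool()[0]))
E
```

```text
p [ 0.3508 -0.2536  0.5335] q [-0.409 -0.078  1.365 -0.562  1.54  -0.532] t 6.03 F [ 0.5 -1.5 -0.7]
[[ 0.032  0.999  0.039]
 [-0.595  0.05  -0.802]
 [-0.803  0.003  0.595]]
lean from down deg 36.54
[-0.42   0.423 -0.919]
```

Emit:
move_arm([
  [-0.05,0.06,-0.13,0],
  [-0.11,0.12,-0.26,0],
  [-0.17,0.18,-0.39,0],
  [-0.23,0.24,-0.52,0],
  [-0.29,0.3,-0.65,0],
])

```text
time: 6.65
tool_pos: [0.4568, 0.0303, 0.4713]
tool_rot: [0.004, 0.936, -1.516]
contact_force: [2.1, -0.5, 0.4]
opening: 0.0918
```

```bash
python3 - <<'E'
from h import *
st()
cv2.imwrite("pics/w1.png",robot.read_camera("wrist")[:,:,::-1])
p,R,o=tool();M=np.array(robot.camera_params("wrist")["tool_from_camera"]);print("cam pos",p+R@M[:3,3],"fwd",R@M[:3,2])
E
```

```text
p [0.4568 0.0303 0.4713] q [ 0.301  0.217  1.205 -0.639  1.836  0.115] t 6.65 F [ 2.1 -0.5  0.4]
[[ 0.032  0.999  0.04 ]
 [-0.592  0.051 -0.804]
 [-0.805  0.002  0.593]]
lean from down deg 36.39
cam pos [0.44956524 0.18781657 0.55238895] fwd [ 0.04125829 -0.78295531 -0.62070826]
```

View pics/w1.png

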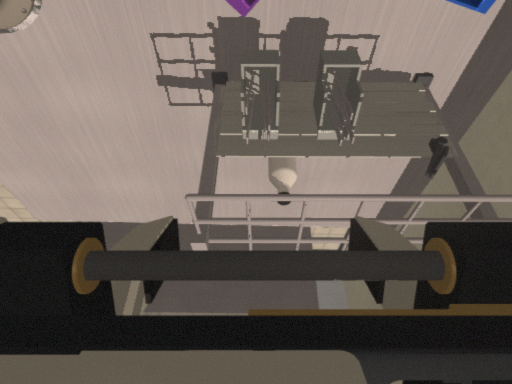

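```bash
python3 - <<'E'
from h import *
print(inc(np.array([.6,.22,.40])-tool()[0]))
E
```

```text
[-0.126  0.379 -0.454]
```

Emit:
move_arm([
  [-0.03,0.09,-0.11,0],
  [-0.06,0.19,-0.22,0],
  [-0.09,0.29,-0.33,0],
  [-0.12,0.38,-0.42,0],
  [-0.12,0.38,-0.42,0],
])

```text
time: 7.32
tool_pos: [0.6023, 0.2018, 0.4033]
tool_rot: [-0.013, 0.933, -1.528]
contact_force: [0.5, 0.9, -0.6]
opening: 0.092
```

```bash
python3 - <<'E'
from h import *
st()
im=robot.read_camera("wrist")[:,:,::-1];cv2.imwrite("pics/w2.png",im)
cv2.imwrite("pics/w2c.png",cv2.resize(im[0:220,100:460],None,fx=2.2,fy=2.2,interpolation=cv2.INTER_CUBIC))
E
```

```text
p [0.6023 0.2018 0.4033] q [ 0.474  0.705  0.611 -0.648  2.03   0.184] t 7.33 F [ 0.5  0.9 -0.6]
[[ 0.025  0.999  0.047]
 [-0.595  0.053 -0.802]
 [-0.803 -0.008  0.595]]
lean from down deg 36.54
```

View pics/w2c.png

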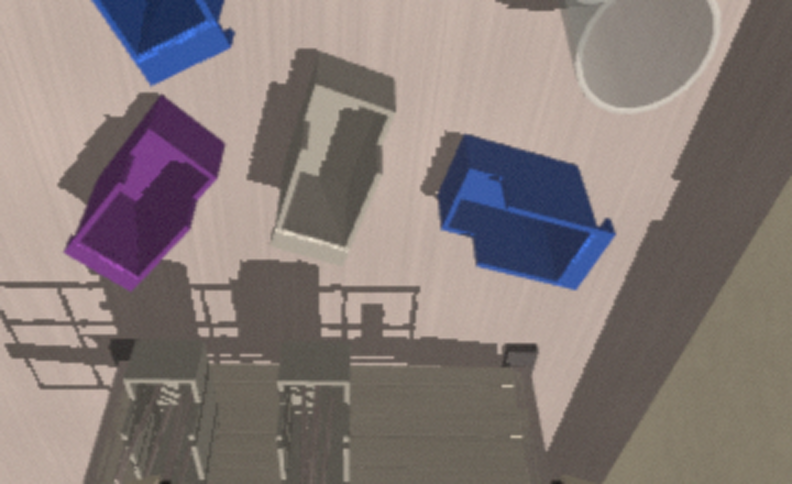

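```bash
python3 - <<'E'
import cv2
im=cv2.imread("pics/w2.png")
cv2.imwrite("pics/w2d.png",cv2.resize(im[10:130,205:305],None,fx=5,fy=5,interpolation=cv2.INTER_CUBIC))
E
```

```text
(no output)
```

View pics/w2d.png

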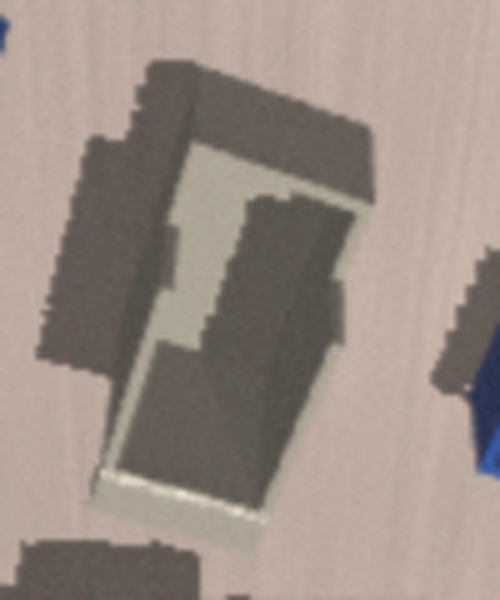

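```bash
cat >>h.py <<'E'
W=robot.camera_params("wrist");MW=np.array(W["tool_from_camera"])
def projw(X,p,R):
    t=(np.atleast_2d(X)-p)@R; c=(t-MW[:3,3])@MW[:3,:3]
    return np.c_[W["fx"]*c[:,0]/c[:,2]+W["cx"],W["fy"]*c[:,1]/c[:,2]+W["cy"]]
def fitw(obs,z0,x0,p,R):
    def f(q):
        Rz_=Rz(q[2]); return np.concatenate([(projw(Rz_@np.array(l)+[q[0],q[1],z0],p,R)[0]-px) for l,px in obs])
    s=least_squares(f,x0); return s.x,f(s.x).reshape(-1,2)
def rayw(px,z,p,R):
    d=R@MW[:3,:3]@np.array([(px[0]-W["cx"])/W["fx"],(px[1]-W["cy"])/W["fy"],1]); o=p+R@MW[:3,3]
    return o+d*(z-o[2])/d[2]
E
python3 - <<'E'
from h import *
p,R,o=tool()
C=lambda x,y:np.array([x/5+205-.4,y/5+10-.4])
ob=[((-.048,.028,0),C(372,127)),((-.048,-.028,0),C(197,65)),((-.048,.028,.046),C(375,203)),((-.048,-.028,.046),C(190,143)),((.062,-.028,.08),C(95,503)),((.062,.028,.08),C(257,553)),((.044,-.028,.08),C(104,470)),((.044,.028,.08),C(266,520))]
q,r=fitw(ob,0,[.59,.07,-1.88],p,R);print(q,np.degrees(q[2]));print(r.round(1))
G=R[:,0]*.019
Z=Rz(q[2])@[0,0,.052]+[q[0],q[1],0]; print("tcp grasp",(Z+G).round(4))
for b in(.1,.2): print(b,(Z+G-b*R[:,0]).round(3))
# glass rim in w2 crop/2.2: rim ellipse centre ~ (648,48) z .12
print("glass",rayw((648/2.2+100,48/2.2),.12,p,R), "rim left/bottom",rayw((577/2.2+100,60/2.2),.12,p,R),rayw((628/2.2+100,111/2.2),.12,p,R))
E
```

```text
[ 0.5862262   0.06922651 -1.85863217] -106.49177887977243
[[-0.4  0. ]
 [ 0.2  0.3]
 [-0.2  0.3]
 [ 0.3 -0.1]
 [-0.9  1.2]
 [-0.4  0.2]
 [ 0.  -0.8]
 [ 1.3 -1.3]]
tcp grasp [0.5867 0.0579 0.0367]
0.1 [0.584 0.117 0.117]
0.2 [0.581 0.177 0.197]
glass [0.74924073 0.18945066 0.12      ] rim left/bottom [0.71431169 0.18144081 0.12      ] [0.75096509 0.15504425 0.12      ]
```

```bash
python3 - <<'E'
from h import *
p,R,o=tool();g=np.array([.5865,.058,.038])
print(inc(g-.13*R[:,0]-p), inc(g-p))
E
```

```text
[ 0.626 -0.051 -0.264] [ 0.951 -0.051 -0.264]
```

Emit:
move_arm([
  [0.13,-0.01,-0.06,0],
  [0.26,-0.02,-0.12,0],
  [0.39,-0.03,-0.18,0],
  [0.51,-0.04,-0.23,0],
  [0.62,-0.05,-0.264,0],
], gripper=0.1)

```text
time: 8.0
tool_pos: [0.5824, 0.135, 0.1484]
tool_rot: [0.005, 0.937, -1.517]
contact_force: [0.2, 0.0, -0.3]
opening: 0.0826
```

```bash
python3 - <<'E'
from h import *
st()
p,R,o=tool();g=np.array([.5865,.058,.038])
print(inc(g-p)); x=R[:,0]; h=np.array([-x[1],x[0],0]);h/=np.linalg.norm(h); 
print("twist to h",np.degrees(np.arctan2(R[:,2]@h,R[:,1]@h))/60, o["opening"])
im=robot.read_camera("wrist")[:,:,::-1];cv2.imwrite("pics/w3.png",im)
E
```

```text
p [0.5824 0.135  0.1484] q [ 0.397  0.707  1.302 -0.6    1.409  0.533] t 8.0 F [ 0.2  0.  -0.3]
[[ 0.032  0.999  0.038]
 [-0.591  0.05  -0.805]
 [-0.806  0.003  0.592]]
lean from down deg 36.32
[ 0.337 -0.    -0.008]
twist to h -0.004900501802958655 0.08257898946308723
```

View pics/w3.png

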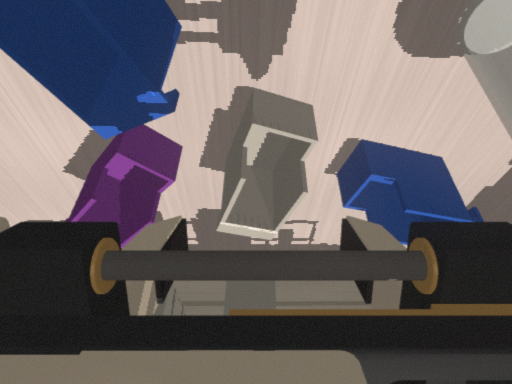

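```bash
python3 - <<'E'
from h import *
p,R,o=tool()
for px in [(368,142),(337,178),(348,208),(182,40),(178,95),(120,132),(182,155)]:
    print(px,[rayw(px,z,p,R)[:2].round(3) for z in(0,.046,.08)])
g=np.array([.5865,.058,.038])
for b,hy,hz in[(.066,.095,.0375),(.066,.095,-.0375),(.066,-.095,-.0375),(.2,.095,-.0375),(.2,-.095,-.0375)]: print(b,hy,hz,(g-b*R[:,0]+hy*R[:,1]+hz*R[:,2]).round(3))
E
```

```text
(368, 142) [array([0.683, 0.069]), array([0.661, 0.113]), array([0.644, 0.145])]
(337, 178) [array([0.666, 0.012]), array([0.647, 0.068]), array([0.633, 0.108])]
(348, 208) [array([ 0.693, -0.046]), array([0.669, 0.021]), array([0.651, 0.07 ])]
(182, 40) [array([0.516, 0.164]), array([0.527, 0.189]), array([0.536, 0.207])]
(178, 95) [array([0.505, 0.116]), array([0.519, 0.15 ]), array([0.529, 0.175])]
(120, 132) [array([0.443, 0.07 ]), array([0.469, 0.114]), array([0.488, 0.146])]
(182, 155) [array([0.497, 0.041]), array([0.512, 0.09 ]), array([0.523, 0.127])]
0.066 0.095 0.0375 [0.681 0.072 0.113]
0.066 0.095 -0.0375 [0.678 0.132 0.068]
0.066 -0.095 -0.0375 [0.489 0.123 0.069]
0.2 0.095 -0.0375 [0.675 0.211 0.176]
0.2 -0.095 -0.0375 [0.485 0.202 0.177]
```

```bash
python3 - <<'E'
from h import *
def rayt(px,z):
    c=CP["top"];R=np.array(c["R"]);o=-R.T@c["t"];d=R.T@[(px[0]-c["cx"])/c["fx"],(px[1]-c["cy"])/c["fy"],1];return o+d*(z-o[2])/d[2]
for q in[(200,212),(252,222),(218,390),(185,432),(103,368),(128,410),(164,272),(262,292)]: print(q,[rayt(T(*q),z)[:2].round(3) for z in (0,.046,.08)])
E
```

```text
(200, 212) [array([0.686, 0.069]), array([0.681, 0.065]), array([0.677, 0.062])]
(252, 222) [array([0.675, 0.015]), array([0.67 , 0.013]), array([0.666, 0.011])]
(218, 390) [array([0.501, 0.052]), array([0.501, 0.048]), array([0.502, 0.045])]
(185, 432) [array([0.458, 0.086]), array([0.46 , 0.081]), array([0.461, 0.078])]
(103, 368) [array([0.525, 0.171]), array([0.525, 0.163]), array([0.524, 0.158])]
(128, 410) [array([0.482, 0.145]), array([0.482, 0.138]), array([0.483, 0.134])]
(164, 272) [array([0.624, 0.107]), array([0.621, 0.102]), array([0.618, 0.098])]
(262, 292) [array([0.602, 0.006]), array([0.599, 0.003]), array([0.597, 0.001])]
```

Emit:
move_arm([
  [0.1,0,-0.002,0],
  [0.2,0,-0.004,0],
  [0.27,0,-0.006,0],
  [0.335,0,-0.008,0],
  [0.335,0,-0.008,0],
])

```text
time: 8.68
tool_pos: [0.5866, 0.058, 0.0392]
tool_rot: [0.0, 0.935, -1.522]
contact_force: [-0.6, -0.5, 0.8]
opening: 0.0829
```

```bash
python3 - <<'E'
from h import *
st()
im=robot.read_camera("wrist")[:,:,::-1];cv2.imwrite("pics/w4.png",im)
E
```

```text
p [0.5866 0.058  0.0392] q [ 0.282  0.8    1.472 -0.687  1.144  0.615] t 8.68 F [-0.6 -0.5  0.8]
[[ 0.029  0.999  0.038]
 [-0.593  0.048 -0.804]
 [-0.805  0.     0.594]]
lean from down deg 36.42
```

View pics/w4.png

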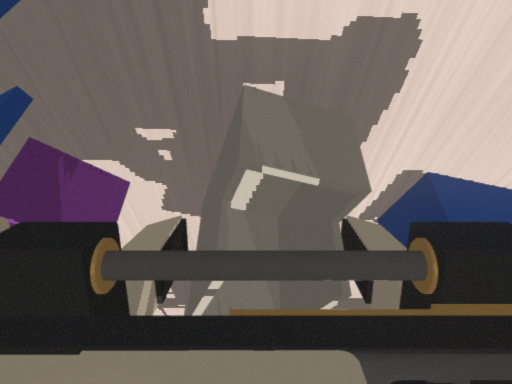

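Fingers straddle the grey bin (its walls at columns ~200–345). Close.

Emit:
move_arm([
  [0,0,0,0],
  [0,0,0,0],
  [0,0,0,0],
  [0,0,0,0],
  [0,0,0,0],
], gripper=1, squeeze=20)

```text
time: 9.35
tool_pos: [0.5875, 0.0598, 0.0393]
tool_rot: [0.003, 0.935, -1.517]
contact_force: [-0.1, 1.7, 6.9]
opening: 0.0675
```

```bash
python3 - <<'E'
from h import *
st()
im=robot.read_camera("wrist")[:,:,::-1];cv2.imwrite("pics/w5.png",im)
E
```

```text
p [0.5875 0.0598 0.0393] q [ 0.285  0.801  1.469 -0.688  1.144  0.616] t 9.35 F [-0.1  1.7  6.9]
[[ 0.032  0.999  0.04 ]
 [-0.593  0.051 -0.803]
 [-0.804  0.002  0.594]]
lean from down deg 36.45
```

View pics/w5.png

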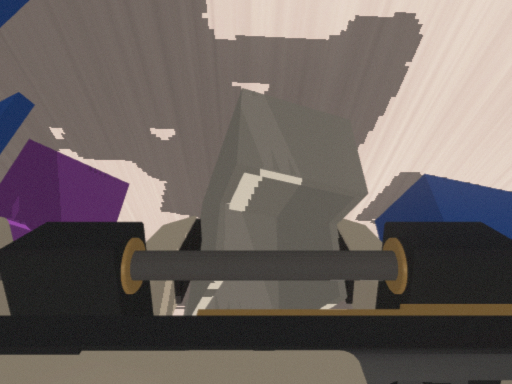

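Emit:
move_arm([
  [0,0,0,0],
  [0,0,0,0],
  [0,0,0,0],
  [0,0,0,0],
], squeeze=30)

```text
time: 9.9
tool_pos: [0.5875, 0.0598, 0.0394]
tool_rot: [0.003, 0.935, -1.518]
contact_force: [-0.2, 2.2, 6.9]
opening: 0.0667
```

```bash
python3 - <<'E'
from h import *
st()
im=robot.read_camera("wrist")[:,:,::-1];cv2.imwrite("pics/w6.png",im)
E
```

```text
p [0.5875 0.0598 0.0394] q [ 0.285  0.801  1.469 -0.688  1.144  0.616] t 9.9 F [-0.2  2.2  6.9]
[[ 0.032  0.999  0.04 ]
 [-0.593  0.051 -0.803]
 [-0.804  0.002  0.594]]
lean from down deg 36.45
```

View pics/w6.png

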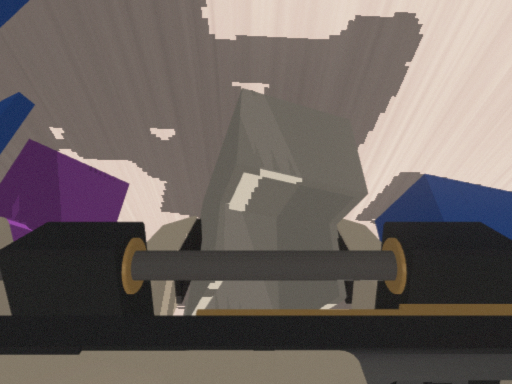

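```bash
python3 - <<'E'
from h import *
print(inc([0,0,.09]),inc([.015,.1,.09]),inc([.015,.215,.09]))
E
```

```text
[-0.181  0.     0.134] [-0.328  0.051 -0.066] [-0.499  0.065 -0.297]
```

Emit:
move_arm([
  [-0.06,0,0.04,0],
  [-0.12,0,0.09,0],
  [-0.18,0,0.134,0],
  [-0.18,0,0.134,0],
])

```text
time: 10.45
tool_pos: [0.5879, 0.0595, 0.1296]
tool_rot: [0.007, 0.936, -1.514]
contact_force: [-0.3, -0.3, -1.9]
opening: 0.0558
```

```bash
python3 - <<'E'
from h import *
st();print(robot.observe()["opening"])
im=robot.read_camera("wrist")[:,:,::-1];cv2.imwrite("pics/w7.png",im)
print(inc(np.array([.6,.27,.14])-tool()[0]))
E
```

```text
p [0.5879 0.0595 0.1296] q [ 0.283  0.68   1.416 -0.647  1.278  0.501] t 10.45 F [-0.3 -0.3 -1.9]
[[ 0.033  0.999  0.038]
 [-0.592  0.05  -0.805]
 [-0.805  0.004  0.593]]
lean from down deg 36.35
0.05582494183618719
[-0.336  0.059 -0.404]
```

View pics/w7.png

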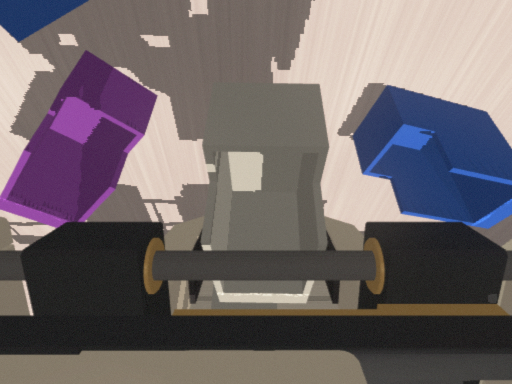

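```bash
python3 - <<'E'
import cv2
im=cv2.imread("pics/w7.png")
cv2.imwrite("pics/w7c.png",cv2.resize(im[75:305,190:340],None,fx=2.6*1.3,fy=2.6,interpolation=cv2.INTER_CUBIC) if 0 else cv2.resize(im[75:195,190:340],None,fx=5,fy=5,interpolation=cv2.INTER_CUBIC))
cv2.imwrite("pics/w7d.png",cv2.resize(im[230:310,190:340],None,fx=5,fy=5,interpolation=cv2.INTER_CUBIC))
E
```

```text
(no output)
```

View pics/w7c.png

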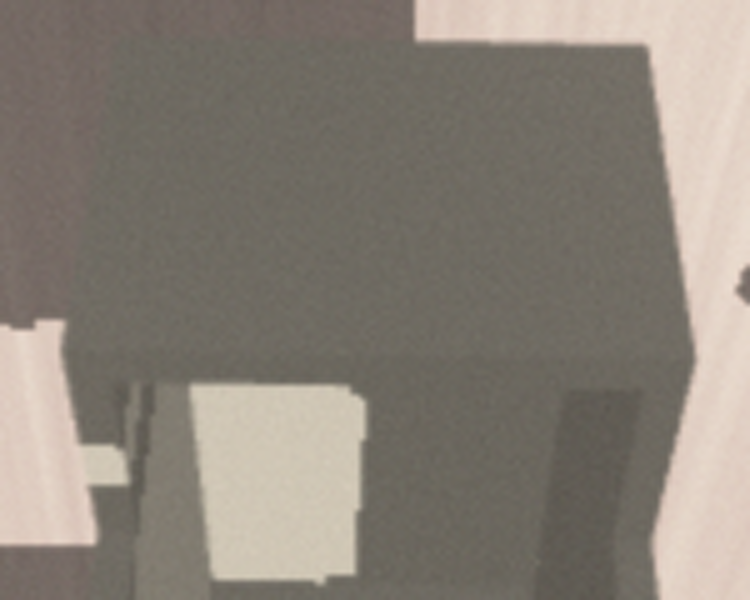

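View pics/w7d.png

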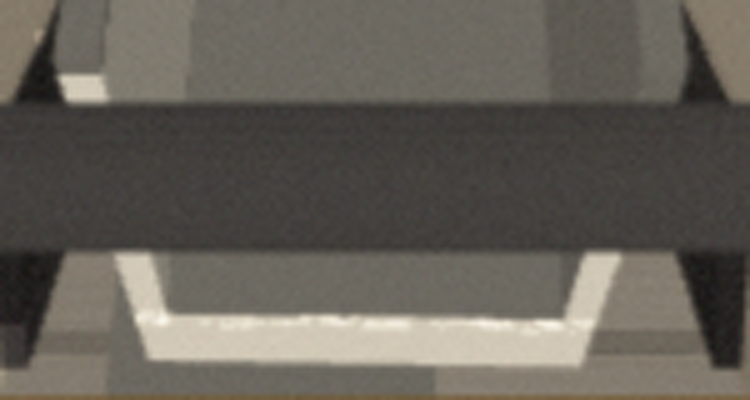

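```bash
cat >>h.py <<'E'
def fit6(obs,x0,p,R):
    # x0: pos(3), rotvec-like euler xyz (yaw about z, pitch y, roll x) world
    def f(q):
        Rb=Ro.from_euler("xyz",q[3:]).as_matrix()
        return np.concatenate([(projw(Rb@np.array(l)+q[:3],p,R)[0]-px) for l,px in obs])
    s=least_squares(f,x0); return s.x,f(s.x).reshape(-1,2)
E
python3 - <<'E'
from h import *
p,R,o=tool()
A=lambda x,y:np.array([x/5+190-.4,y/5+75-.4]);B=lambda x,y:np.array([x/5+190-.4,y/5+230-.4])
ob=[((-.048,.028,0),A(647,46)),((-.048,-.028,0),A(108,44)),((-.048,.028,.046),A(695,360)),((-.048,-.028,.046),A(62,357)),((-.022,.028,.046),A(652,540)),((-.022,-.028,.046),A(97,545)),
((.062,-.028,.08),B(150,360)),((.062,.028,.08),B(582,366)),((.044,.028,.08),B(592,325)),((.044,-.028,.08),B(138,316))]
q,r=fit6(ob,[.588,.07,.09,0,0,-1.52],p,R)
print(q[:3].round(4),np.degrees(q[3:]).round(2));print(r.round(1))
Rb=Ro.from_euler("xyz",q[3:]).as_matrix()
np.savez("grip.npz",t=R.T@(q[:3]-p),R=R.T@Rb)
print("tool in bin", (Rb.T@(p-q[:3])).round(4))
E
```

```text
[0.5861 0.0651 0.0659] [  0.19   1.16 -87.81]
[[-0.8  0.2]
 [ 0.8 -0.5]
 [ 0.2  0.8]
 [-0.5  0.2]
 [-0.2  0.6]
 [-0.  -1.4]
 [ 0.2  0.7]
 [-0.3 -0. ]
 [ 1.2 -0.9]
 [-0.4  0.3]]
tool in bin [0.0046 0.0009 0.062 ]
```

```bash
python3 - <<'E'
from h import *
print(inc(np.array([.64,.08,.42])-tool()[0]))
E
```

```text
[-0.615  0.136  0.397]
```

Emit:
move_arm([
  [-0.12,0.03,0.08,0],
  [-0.24,0.06,0.16,0],
  [-0.36,0.09,0.24,0],
  [-0.48,0.12,0.32,0],
  [-0.6,0.136,0.39,0],
])

```text
time: 11.12
tool_pos: [0.6407, 0.0785, 0.4128]
tool_rot: [-0.006, 0.935, -1.526]
contact_force: [1.7, -0.1, -0.1]
opening: 0.0561
```

```bash
python3 - <<'E'
from h import *
st();print(robot.observe()["opening"])
im=robot.read_camera("wrist")[:,:,::-1];cv2.imwrite("pics/w8.png",im)
im=robot.read_camera("scene")[:,:,::-1];cv2.imwrite("pics/s8.png",im[60:300,130:400])
st()
E
```

```text
p [0.6407 0.0785 0.4128] q [ 0.288  0.638  0.708 -0.654  1.895  0.054] t 11.12 F [ 1.7 -0.1 -0.1]
[[ 0.027  0.999  0.042]
 [-0.593  0.05  -0.803]
 [-0.804 -0.003  0.594]]
lean from down deg 36.44
0.05605095135707203
p [0.6417 0.079  0.4182] q [ 0.289  0.634  0.7   -0.655  1.894  0.055] t 11.22 F [ 0.2  0.2 -0.1]
[[ 0.037  0.999  0.034]
 [-0.591  0.05  -0.805]
 [-0.805  0.01   0.593]]
lean from down deg 36.34
```

View pics/w8.png

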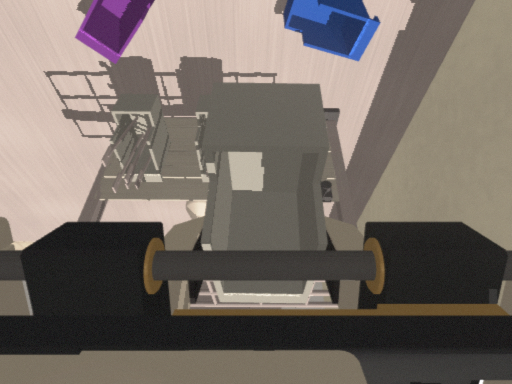

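Emit:
move_arm([
  [0,-0.14,0,0],
  [0,-0.28,0,0],
  [-0.05,-0.4,0,0],
  [-0.05,-0.4,0,0],
  [-0.05,-0.4,0,0],
])

```text
time: 11.85
tool_pos: [0.4803, 0.0825, 0.4278]
tool_rot: [-0.005, 0.935, -1.524]
contact_force: [-0.3, 0.5, -0.3]
opening: 0.0558
```

```bash
python3 - <<'E'
from h import *
st()
p,R,o=tool();np.savez("w9.npz",p=p,R=R)
im=robot.read_camera("wrist")[:,:,::-1];cv2.imwrite("pics/w9.png",im)
st()
cv2.imwrite("pics/w9c.png",cv2.resize(im[60:260,90:470],None,fx=2.1,fy=2.1,interpolation=cv2.INTER_CUBIC))
E
```

```text
p [0.4803 0.0825 0.4278] q [ 0.381  0.315  1.188 -0.618  1.823  0.228] t 11.85 F [-0.3  0.5 -0.3]
[[ 0.028  0.999  0.042]
 [-0.594  0.051 -0.803]
 [-0.804 -0.003  0.594]]
lean from down deg 36.45
p [0.4806 0.0824 0.4276] q [ 0.381  0.316  1.188 -0.618  1.823  0.228] t 11.9 F [-0.2 -0.2 -1.5]
[[ 0.027  0.999  0.042]
 [-0.594  0.05  -0.803]
 [-0.804 -0.003  0.594]]
lean from down deg 36.47
```

View pics/w9c.png

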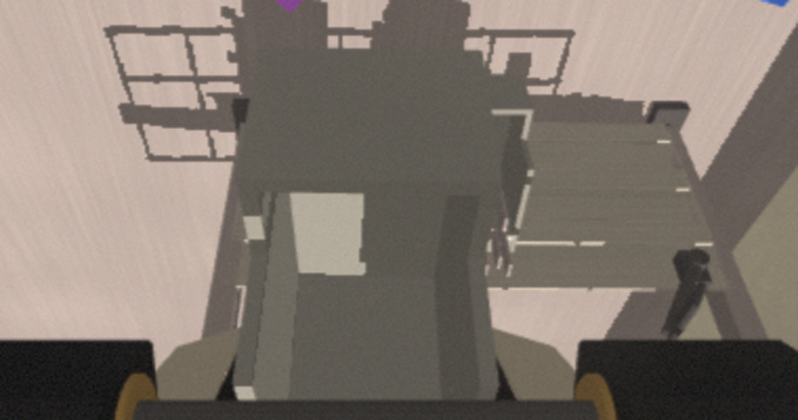

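```bash
python3 - <<'E'
import cv2
im=cv2.imread("pics/w9.png")
cv2.imwrite("pics/w9d.png",cv2.resize(im[100:225,315:455],None,fx=5,fy=4.7,interpolation=cv2.INTER_CUBIC))
E
```

```text
(no output)
```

View pics/w9d.png

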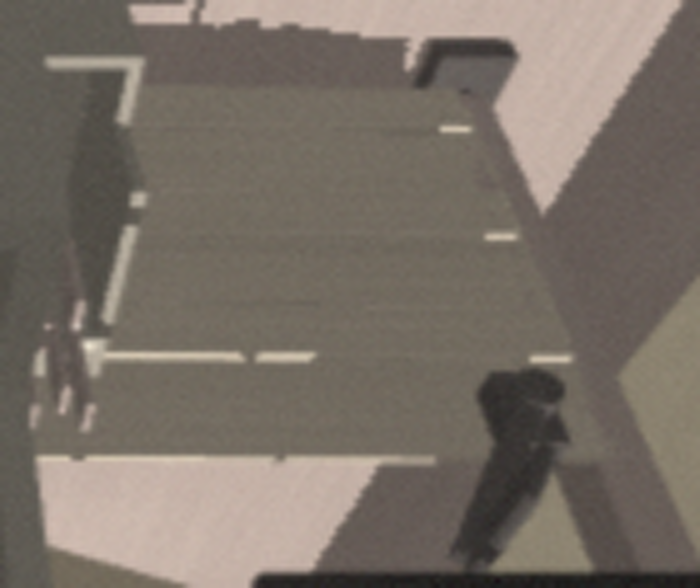

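```bash
python3 - <<'E'
from h import *
d=np.load("w9.npz");p,R=d["p"],d["R"]
p=np.array([.4805,.0824,.4277])
C=lambda x,y:np.array([x/5+315-.4,y/4.7+100-.4])
ob=[((-.018,.2,.055),C(471,128)),((-.018,.2,.115),C(517,236)),((-.018,.2,.175),C(572,357))]
def f(q,y0=None):
    Rr=Rz(q[2]);X=lambda l:projw(Rr@np.array(l)+[q[0],q[1],0],p,R)[0]
    r=[ (X(l)-px) for l,px in ob]
    # line point: find v at given u 
    a=X((-.018,0.0,.175));b=X((-.018,.1,.175));u,v=C(115,356.0)
    r.append([0, a[1]+(b[1]-a[1])*(u-a[0])/(b[0]-a[0])-v]); return np.concatenate(r)
s=least_squares(f,[.583,-.185,-1.531]);print(s.x,np.degrees(s.x[2]));print(f(s.x).round(1))
q=s.x;Rr=Rz(q[2])
for nm,l in dict(hinge=(-.016,.168,.19),front55=(-.02,.2,.055),keeper=(-.068,.12,.099)).items():
    X=Rr@np.array(l)+[q[0],q[1],0]; u=projw(X,p,R)[0]; print(nm,X.round(4),((u-[315,100])*[5,4.7]).round(0))
for a in(.75,.9,1.1):
    X=Rr@np.array([-.068+.022,.12+.048-.075*np.cos(a)+.005*np.sin(a),.099+.091+.075*np.sin(a)+.005*np.cos(a)])+[q[0],q[1],0]; print(a,X.round(3),((projw(X,p,R)[0]-[315,100])*[5,4.7]).round(0),proj("scene",X))
# old fit
q2=[.58275,-.18493,-1.53085]
for (l,px) in ob: print((projw(Rz(q2[2])@np.array(l)+[q2[0],q2[1],0],p,R)[0]-px).round(1))
E
```

```text
[ 0.56547194 -0.18307159 -1.52507904] -87.38059255362091
[-0.1 -0.   0.2 -0.1 -0.   0.2  0.  -0. ]
hinge [ 0.7326 -0.1594  0.19  ] [484. 392.]
front55 [ 0.7643 -0.154   0.055 ] [470. 122.]
keeper [ 0.6822 -0.1097  0.099 ] [321. 102.]
0.75 [ 0.68  -0.132  0.245] [398. 471.] [[219.50579563 205.82213595]]
0.9 [ 0.689 -0.131  0.252] [435. 490.] [[217.99081094 207.11827734]]
1.1 [ 0.702 -0.131  0.259] [488. 510.] [[215.78057624 209.74873604]]
[8.3 1.5]
[9.  1.4]
[9.4 1.7]
```

```bash
python3 - <<'E'
from h import *
d=np.load("w9.npz");R=d["R"]
p=np.array([.4805,.0824,.4277])
C=lambda x,y:np.array([x/5+315-.4,y/4.7+100-.4])
Rr=Rz(-1.527)
for nm,px,z in [("bin_b front right rim",(144,60),.141),("bin_b back-right lip",(105,345),.179),("hinge",(522,390),.19),("postfoot",(465,92),0.0),("tab near?",(470,560),.25)]:
    X=rayw(C(*px),z,p,R); print(nm,X.round(4),"panel coords rel (0.5827,-.184):",(Rr.T@(X-[.5827,-.184,0])).round(4))
q=[.5827,-.184,-1.527]
for nm,l in dict(hinge=(-.016,.168,.19),postfoot=(0,.2,0)).items(): print(nm,((projw(Rz(q[2])@np.array(l)+[q[0],q[1],0],p,R)[0]-[315,100])*[5,4.7]).round(0))
for a in(.75,.9,1.1):
    X=Rz(q[2])@np.array([-.068+.022,.12+.048-.075*np.cos(a)+.005*np.sin(a),.099+.091+.075*np.sin(a)+.005*np.cos(a)])+[q[0],q[1],0]; print(a,X.round(3),((projw(X,p,R)[0]-[315,100])*[5,4.7]).round(0),proj("scene",X))
E
```

```text
bin_b front right rim [ 0.6028 -0.0601  0.141 ] panel coords rel (0.5827,-.184): [-0.1229  0.0255  0.141 ]
bin_b back-right lip [ 0.6072 -0.1525  0.179 ] panel coords rel (0.5827,-.184): [-0.0304  0.0258  0.179 ]
hinge [ 0.7433 -0.1564  0.19  ] panel coords rel (0.5827,-.184): [-0.0205  0.1616  0.19  ]
postfoot [ 0.7889 -0.1827  0.    ] panel coords rel (0.5827,-.184): [0.0078 0.2061 0.    ]
tab near? [ 0.7155 -0.1721  0.25  ] panel coords rel (0.5827,-.184): [-0.0061  0.1332  0.25  ]
hinge [534. 396.]
postfoot [455.  76.]
0.75 [ 0.697 -0.133  0.245] [456. 475.] [[216.26567715 210.83236329]]
0.9 [ 0.706 -0.133  0.252] [493. 494.] [[214.70834069 212.17621384]]
1.1 [ 0.719 -0.132  0.259] [546. 514.] [[212.44138367 214.87239452]]
```

```bash
python3 - <<'E'
from h import *
d=np.load("w9.npz");R=d["R"]
p=np.array([.4805,.0824,.4277])
q=[.580,-.1835,-1.527]
P=lambda l:((projw(Rz(q[2])@np.array(l)+[q[0],q[1],0],p,R)[0]-[315,100])*[5,4.7]).round(0)
for a in(.75,.85,.95,1.1):
    e=lambda s,n,x:P((x,.168-s*np.cos(a)+n*np.sin(a),.19+s*np.sin(a)+n*np.cos(a)))
    print(a,e(0,0,-.016),e(.04,0,-.016),e(.075,0,-.016),"tab centre",e(.075,.005,-.046),"tab corners",e(.063,.005,-.069),e(.087,.005,-.069))
E
python3 -c "
import cv2
im=cv2.imread('pics/scene0.png');cv2.imwrite('pics/k0.png',cv2.resize(im[180:270,180:280],None,fx=7,fy=6.5,interpolation=cv2.INTER_CUBIC))"
```

```text
0.75 [527. 395.] [460. 458.] [398. 517.] tab centre [447. 473.] tab corners [499. 407.] [453. 451.]
0.85 [527. 395.] [472. 465.] [420. 531.] tab centre [472. 486.] tab corners [521. 418.] [483. 467.]
0.95 [527. 395.] [484. 471.] [444. 543.] tab centre [497. 498.] tab corners [543. 427.] [514. 481.]
1.1 [527. 395.] [503. 479.] [481. 559.] tab centre [538. 512.] tab corners [578. 439.] [564. 499.]
```

View pics/k0.png

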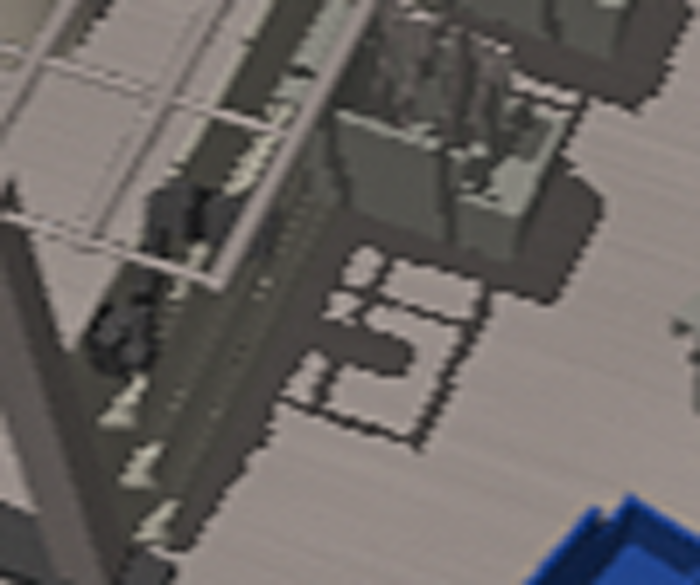

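```bash
cat >>h.py <<'E'
KO=np.array([.6965,-.1105,.099]); KR=Rz(-1.527)
def tgt(kx,ky,kz):
    d=np.load("grip.npz"); p,R,o=tool()
    return KO+KR@np.array([kx,ky,kz])-R@d["t"]
def binnow():
    d=np.load("grip.npz"); p,R,o=tool()
    b=p+R@d["t"]; Rb=KR.T@R@d["R"]; print("bin in keeper mm",(KR.T@(b-KO)*1000).round(1),"euler",np.degrees(Ro.from_matrix(Rb).as_euler("xyz")).round(2))
E
python3 - <<'E'
from h import *
p=tool()[0]
binnow()
for k in[(-.16,.003,.1),(-.13,.003,.025),(-.05,.003,.024),(-.003,.003,.022)]: t=tgt(*k);print(k,t.round(4),inc(t-p))
E
```

```text
bin in keeper mm [-207.9 -208.2  266.7] euler [-0.05  1.06 -0.34]
(-0.16, 0.003, 0.1) [0.6936 0.0438 0.2609] [ 0.407  0.528 -0.148]
(-0.13, 0.003, 0.025) [0.695  0.0138 0.1859] [ 0.602  0.529 -0.199]
(-0.05, 0.003, 0.024) [ 0.6985 -0.0661  0.1849] [ 0.723  0.527 -0.04 ]
(-0.003, 0.003, 0.022) [ 0.7005 -0.1131  0.1829] [0.797 0.527 0.052]
```

Emit:
move_arm([
  [0.08,0.11,-0.03,0],
  [0.16,0.22,-0.06,0],
  [0.25,0.33,-0.09,0],
  [0.33,0.43,-0.12,0],
  [0.407,0.528,-0.148,0],
])

```text
time: 12.52
tool_pos: [0.6949, 0.0427, 0.2589]
tool_rot: [-0.007, 0.935, -1.528]
contact_force: [1.1, 0.4, -0.5]
opening: 0.0562
```

```bash
python3 - <<'E'
from h import *
st();p=tool()[0]
binnow()
for k in[(-.13,.003,.025),(-.04,.003,.024)]: t=tgt(*k);print(k,t.round(4),inc(t-p))
E
```

```text
p [0.6949 0.0427 0.2589] q [ 0.22   0.753  0.9   -0.625  1.609  0.184] t 12.53 F [ 1.1  0.4 -0.5]
[[ 0.026  0.999  0.042]
 [-0.594  0.049 -0.803]
 [-0.804 -0.004  0.594]]
lean from down deg 36.45
bin in keeper mm [-158.9    4.2   98. ] euler [-0.11  1.08 -0.4 ]
(-0.13, 0.003, 0.025) [0.695  0.0138 0.1859] [ 0.19  -0.003 -0.05 ]
(-0.04, 0.003, 0.024) [ 0.699  -0.0761  0.1849] [ 0.326 -0.004  0.129]
```

Emit:
move_arm([
  [0.07,-0.001,-0.02,0],
  [0.13,-0.002,-0.035,0],
  [0.19,-0.003,-0.05,0],
  [0.24,-0.003,0.015,0],
  [0.29,-0.004,0.08,0],
])

```text
time: 13.15
tool_pos: [0.6964, -0.0521, 0.1853]
tool_rot: [-0.008, 0.935, -1.528]
contact_force: [0.7, 0.4, -1.0]
opening: 0.0558
```

```bash
python3 - <<'E'
from h import *
st();binnow()
im=robot.read_camera("wrist")[:,:,::-1];cv2.imwrite("pics/w10.png",im)
im=robot.read_camera("scene")[:,:,::-1];cv2.imwrite("pics/s10.png",cv2.resize(im[130:270,150:310],None,fx=4.5,fy=4,interpolation=cv2.INTER_CUBIC))
st();binnow();p=tool()[0]
for k in[(-.04,.003,.022),(-.003,.003,.022)]: t=tgt(*k);print(k,t.round(4),inc(t-p))
E
```

```text
p [ 0.6964 -0.0521  0.1853] q [ 0.087  0.753  1.102 -0.65   1.369  0.198] t 13.15 F [ 0.7  0.4 -1. ]
[[ 0.026  0.999  0.043]
 [-0.593  0.05  -0.803]
 [-0.805 -0.005  0.594]]
lean from down deg 36.43
bin in keeper mm [-64.2   1.4  24.4] euler [-0.15  1.1  -0.35]
p [ 0.696  -0.0551  0.186 ] q [ 0.083  0.752  1.102 -0.651  1.37   0.198] t 13.25 F [ 0.3  0.4 -1.4]
[[ 0.023  0.999  0.039]
 [-0.594  0.045 -0.803]
 [-0.804 -0.004  0.595]]
lean from down deg 36.49
bin in keeper mm [-61.1   1.   25.1] euler [-0.13  1.04 -0.61]
(-0.04, 0.003, 0.022) [ 0.699  -0.0761  0.1829] [0.038 0.005 0.038]
(-0.003, 0.003, 0.022) [ 0.7006 -0.1131  0.1829] [0.093 0.005 0.112]
```

View pics/w10.png

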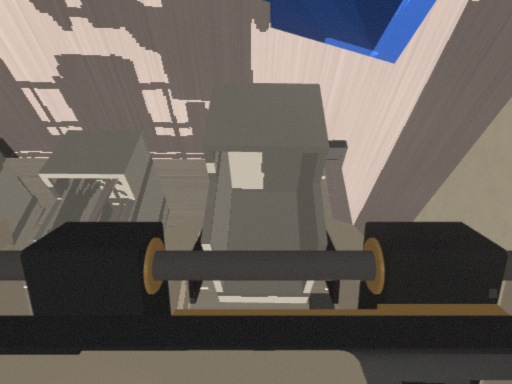

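View pics/s10.png

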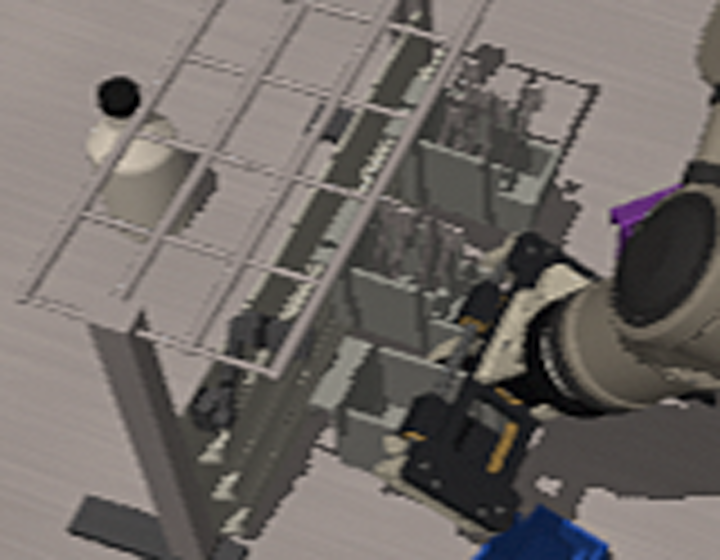

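```bash
python3 - <<'E'
from h import *
p,R,o=tool()
p=np.array([.6962,-.0535,.1856])
for px,z in[((133,194),.141),((48,176),.141),((147,155),.095),((52,160),.095)]:
    X=rayw(px,z,p,R);print(px,X.round(4),(KR.T@(X-KO)).round(4))
E
```

```text
(133, 194) [ 0.6066 -0.0802  0.141 ] [-0.0342 -0.0885  0.042 ]
(48, 176) [ 0.5577 -0.0632  0.141 ] [-0.0533 -0.1366  0.042 ]
(147, 155) [ 0.6032 -0.0902  0.095 ] [-0.0243 -0.0923 -0.004 ]
(52, 160) [ 0.5242 -0.1     0.095 ] [-0.0181 -0.1716 -0.004 ]
```

Emit:
move_arm([
  [0.02,0.003,0.02,0],
  [0.04,0.005,0.04,0],
  [0.04,0.005,0.04,0],
])

```text
time: 13.62
tool_pos: [0.6994, -0.0737, 0.1847]
tool_rot: [-0.003, 0.935, -1.524]
contact_force: [0.1, -0.0, -1.0]
opening: 0.0562
```

```bash
python3 - <<'E'
from h import *
im=robot.read_camera("scene")[:,:,::-1];cv2.imwrite("pics/s11.png",cv2.resize(im[130:270,170:310],None,fx=5,fy=4.2,interpolation=cv2.INTER_CUBIC))
st();binnow();p=tool()[0]
for k in[(-.02,.003,.022),(-.003,.003,.022)]: t=tgt(*k);print(k,t.round(4),inc(t-p))
E
```

```text
p [ 0.6995 -0.073   0.1849] q [ 0.057  0.75   1.109 -0.655  1.345  0.179] t 13.68 F [ 0.5  0.7 -1.3]
[[ 0.029  0.999  0.041]
 [-0.593  0.05  -0.804]
 [-0.805 -0.001  0.594]]
lean from down deg 36.42
bin in keeper mm [-43.1   3.8  24.1] euler [ 0.06  1.11 -0.35]
(-0.02, 0.003, 0.022) [ 0.6997 -0.0962  0.1829] [ 0.038 -0.002  0.043]
(-0.003, 0.003, 0.022) [ 0.7004 -0.1131  0.1829] [ 0.064 -0.003  0.078]
```

View pics/s11.png

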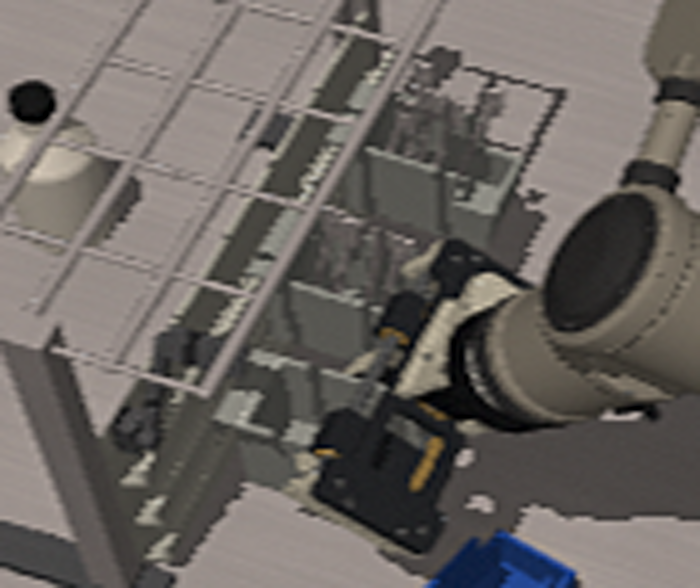

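Emit:
move_arm([
  [0.015,0,0.015,0],
  [0.027,0,0.029,0],
  [0.038,0,0.043,0],
  [0.038,0,0.043,0],
])

```text
time: 14.18
tool_pos: [0.7005, -0.0966, 0.1834]
tool_rot: [-0.001, 0.935, -1.523]
contact_force: [-0.4, -0.1, -2.4]
opening: 0.0556
```

```bash
python3 - <<'E'
from h import *
im=robot.read_camera("scene")[:,:,::-1];cv2.imwrite("pics/s12.png",cv2.resize(im[130:270,170:310],None,fx=5,fy=4.2,interpolation=cv2.INTER_CUBIC))
im=robot.read_camera("wrist")[:,:,::-1];cv2.imwrite("pics/w12.png",im)
st();binnow();p=tool()[0]
for k in[(-.003,.003,.022),(-.003,.003,0)]: t=tgt(*k);print(k,t.round(4),inc(t-p))
E
```

```text
p [ 0.7006 -0.0959  0.1833] q [ 0.024  0.747  1.12  -0.66   1.319  0.158] t 14.28 F [ 0.2 -0.4 -1.7]
[[ 0.029  0.999  0.04 ]
 [-0.593  0.05  -0.804]
 [-0.805 -0.001  0.594]]
lean from down deg 36.42
bin in keeper mm [-20.2   4.   22.5] euler [ 0.09  1.11 -0.35]
(-0.003, 0.003, 0.022) [ 0.7004 -0.1131  0.1829] [ 0.027 -0.003  0.034]
(-0.003, 0.003, 0) [ 0.7004 -0.1131  0.1609] [ 0.071 -0.003  0.001]
```

View pics/s12.png

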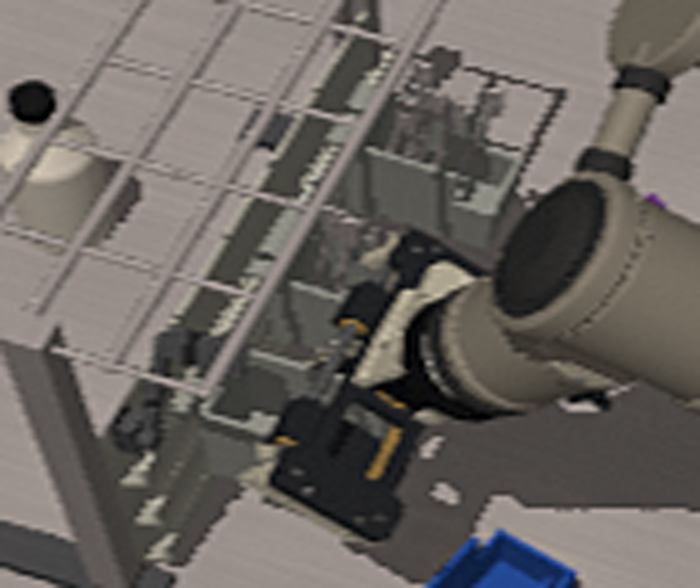

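View pics/w12.png

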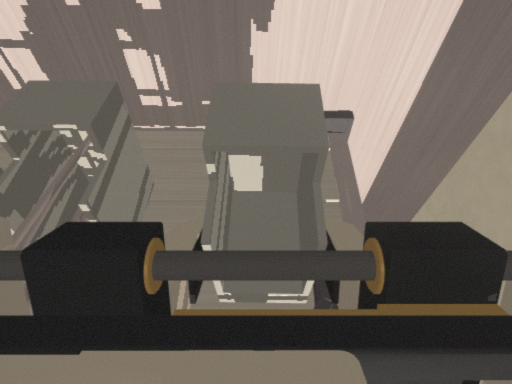

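Emit:
move_arm([
  [0.01,-0.001,0.012,0],
  [0.02,-0.002,0.025,0],
  [0.027,-0.002,0.034,0],
  [0.027,-0.002,0.034,0],
])

```text
time: 14.78
tool_pos: [0.7006, -0.1137, 0.1827]
tool_rot: [-0.001, 0.935, -1.523]
contact_force: [0.8, -0.1, -1.6]
opening: 0.0559
```

```bash
python3 - <<'E'
from h import *
im=robot.read_camera("scene")[:,:,::-1];cv2.imwrite("pics/s13.png",cv2.resize(im[130:270,170:310],None,fx=5,fy=4.2,interpolation=cv2.INTER_CUBIC))
im=robot.read_camera("wrist")[:,:,::-1];cv2.imwrite("pics/w13.png",cv2.resize(im[200:345,150:380],None,fx=3.4,fy=3.4,interpolation=cv2.INTER_CUBIC))
st();binnow();p=tool()[0]
for k in[(-.003,.003,.022),(-.003,.003,0)]: t=tgt(*k);print(k,t.round(4),inc(t-p))
E
```

```text
p [ 0.7007 -0.1132  0.1826] q [-1.000e-03  7.430e-01  1.128e+00 -6.630e-01  1.300e+00  1.420e-01] t 14.88 F [-0.2 -0.5 -1.5]
[[ 0.029  0.999  0.04 ]
 [-0.593  0.05  -0.804]
 [-0.805 -0.001  0.594]]
lean from down deg 36.42
bin in keeper mm [-2.9  3.3 21.8] euler [ 0.09  1.11 -0.35]
(-0.003, 0.003, 0.022) [ 0.7004 -0.1131  0.1829] [-0.001 -0.001  0.   ]
(-0.003, 0.003, 0) [ 0.7004 -0.1131  0.1609] [ 0.044 -0.001 -0.032]
```

View pics/s13.png

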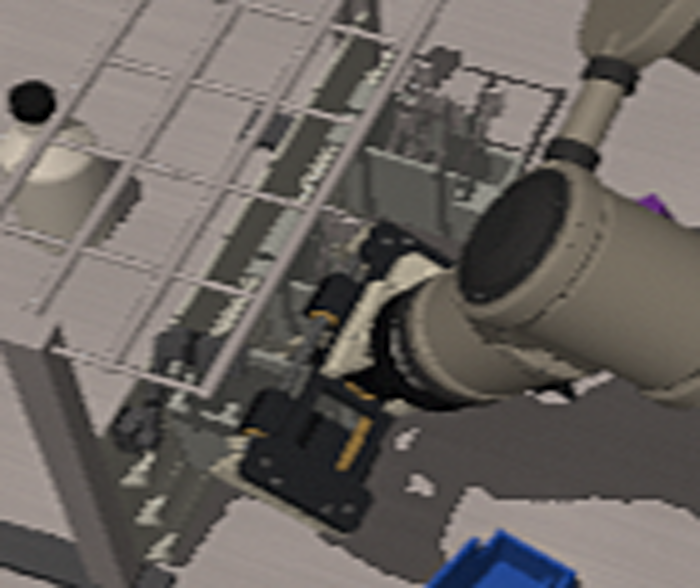

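View pics/w13.png

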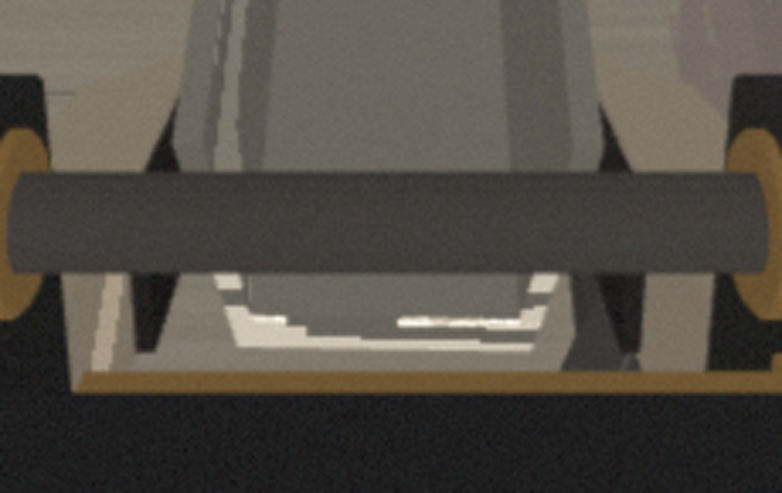

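Emit:
move_arm([
  [0.01,0,-0.008,0],
  [0.02,0,-0.015,0],
  [0.028,0,-0.02,0],
  [0.028,0,-0.02,0],
])

```text
time: 15.38
tool_pos: [0.7005, -0.1133, 0.1682]
tool_rot: [-0.003, 0.935, -1.523]
contact_force: [-0.6, -0.3, -1.4]
opening: 0.056
```

```bash
python3 - <<'E'
from h import *
st();binnow();p=tool()[0];print(robot.observe()["torque"])
for k in[(-.003,.003,0),(-.003,.003,-.002)]: t=tgt(*k);print(k,t.round(4),inc(t-p))
E
```

```text
p [ 0.7005 -0.1133  0.1682] q [-0.002  0.756  1.145 -0.668  1.278  0.16 ] t 15.38 F [-0.6 -0.3 -1.4]
[[ 0.028  0.999  0.041]
 [-0.593  0.05  -0.804]
 [-0.805 -0.002  0.594]]
lean from down deg 36.42
bin in keeper mm [-2.8  3.   7.4] euler [ 0.03  1.11 -0.33]
[ 0.54728383 -0.12845424  0.03633002]
(-0.003, 0.003, 0) [ 0.7004 -0.1131  0.1609] [ 0.015 -0.    -0.011]
(-0.003, 0.003, -0.002) [ 0.7004 -0.1131  0.1589] [ 0.019 -0.    -0.014]
```

No contact: the lip is in over the strip. Lower the rest.

Emit:
move_arm([
  [0.008,0,-0.006,0],
  [0.014,0,-0.01,0],
  [0.017,0,-0.0125,0],
  [0.017,0,-0.0125,0],
])

```text
time: 15.88
tool_pos: [0.7007, -0.1135, 0.1614]
tool_rot: [-0.0, 0.934, -1.521]
contact_force: [-2.2, 0.9, 3.7]
opening: 0.0561
```

```bash
python3 - <<'E'
from h import *
st();binnow();print(robot.observe()["torque"])
im=robot.read_camera("wrist")[:,:,::-1];cv2.imwrite("pics/w14.png",im)
E
```

```text
p [ 0.7007 -0.1135  0.1614] q [-0.002  0.762  1.153 -0.672  1.266  0.17 ] t 15.88 F [-2.2  0.9  3.7]
[[ 0.03   0.999  0.04 ]
 [-0.594  0.05  -0.803]
 [-0.804 -0.     0.594]]
lean from down deg 36.48
bin in keeper mm [-2.6  3.4  0.6] euler [ 0.13  1.06 -0.35]
[-0.13361696  0.2870639  -0.34758035]
```

View pics/w14.png

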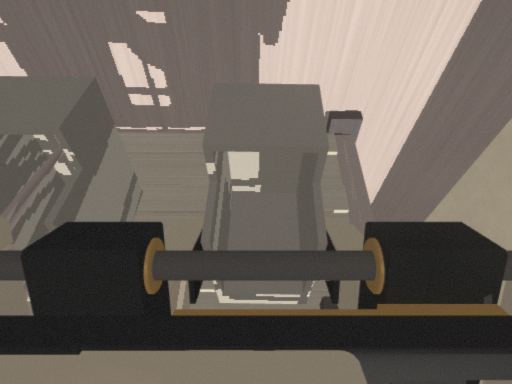

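Emit:
move_arm([
  [0,0,0,0],
  [0,0,0,0],
  [0,0,0,0],
  [0,0,0,0],
], gripper=0.22)

```text
time: 16.42
tool_pos: [0.7007, -0.1134, 0.1603]
tool_rot: [-0.001, 0.935, -1.522]
contact_force: [-0.4, -0.2, 0.0]
opening: 0.0718
```

```bash
python3 - <<'E'
from h import *
st()
im=robot.read_camera("wrist")[:,:,::-1];cv2.imwrite("pics/w15.png",im)
E
```

```text
p [ 0.7007 -0.1134  0.1603] q [-0.002  0.763  1.153 -0.671  1.265  0.17 ] t 16.43 F [-0.4 -0.2  0. ]
[[ 0.029  0.999  0.041]
 [-0.593  0.05  -0.804]
 [-0.805 -0.001  0.594]]
lean from down deg 36.42
```

View pics/w15.png

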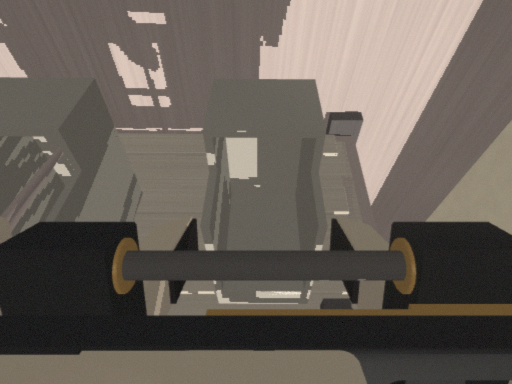

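Emit:
move_arm([
  [-0.05,0,0,0],
  [-0.15,0,0,0],
  [-0.28,0,-0.02,0],
  [-0.36,0,-0.1,0],
  [-0.36,0,-0.1,0],
])

```text
time: 17.1
tool_pos: [0.6953, 0.0087, 0.2548]
tool_rot: [0.005, 0.936, -1.512]
contact_force: [0.0, -0.0, 0.4]
opening: 0.0716
```

```bash
python3 - <<'E'
from h import *
st()
p,R,o=tool();np.savez("w16.npz",p=p,R=R)
im=robot.read_camera("wrist")[:,:,::-1];cv2.imwrite("pics/w16.png",im)
im=robot.read_camera("scene")[:,:,::-1];cv2.imwrite("pics/s16.png",cv2.resize(im[130:270,170:310],None,fx=5,fy=4.2,interpolation=cv2.INTER_CUBIC))
st()
E
```

```text
p [0.6953 0.0087 0.2548] q [ 0.173  0.727  0.961 -0.63   1.544  0.165] t 17.1 F [ 0.  -0.   0.4]
[[ 0.035  0.998  0.043]
 [-0.592  0.055 -0.804]
 [-0.805  0.003  0.593]]
lean from down deg 36.35
p [0.6949 0.0051 0.2533] q [ 0.168  0.728  0.963 -0.631  1.543  0.165] t 17.2 F [0.3 0.2 0.2]
[[ 0.031  0.999  0.041]
 [-0.593  0.051 -0.804]
 [-0.805  0.     0.594]]
lean from down deg 36.43
```

View pics/w16.png

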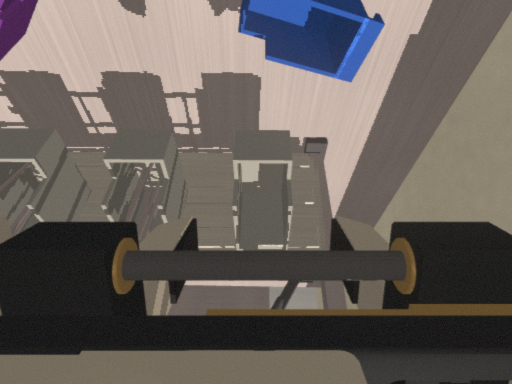

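View pics/s16.png

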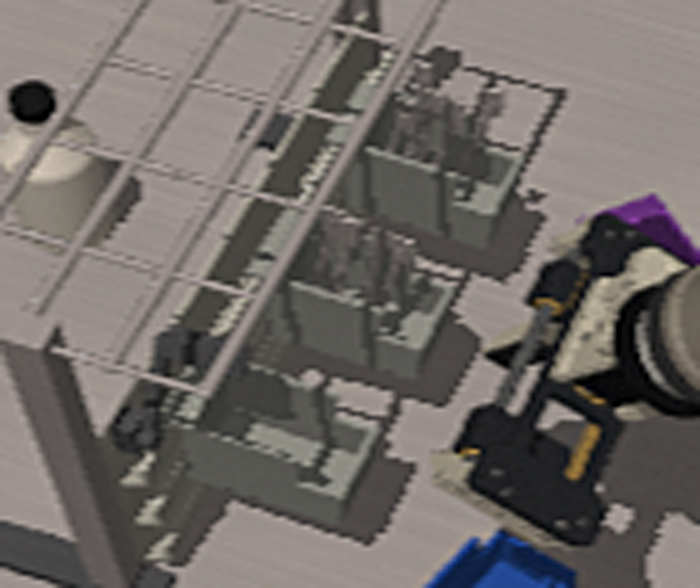

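```bash
python3 - <<'E'
from h import *
im=cv2.imread("pics/w16.png");cv2.imwrite("pics/w16c.png",cv2.resize(im[120:260,90:350],None,fx=3,fy=3,interpolation=cv2.INTER_CUBIC))
E
```

```text
(no output)
```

View pics/w16c.png

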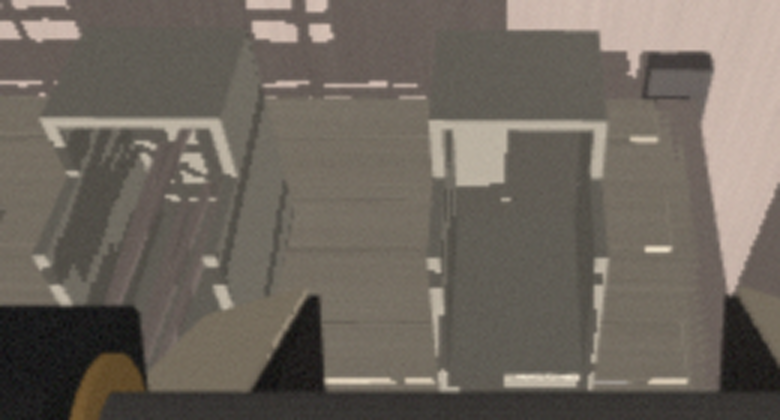

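```bash
python3 - <<'E'
from h import *
d=np.load("w16.npz");p,R,o=tool();p=np.array([.6951,.0068,.2540])
C=lambda x,y:np.array([x/3+90-.33,y/3+120-.33])
ob=[((-.048,-.028,0),C(433,32)),((-.048,.028,0),C(600,32)),((-.048,-.028,.046),C(429,121)),((-.048,.028,.046),C(607,121)),((-.022,-.028,.08),C(427,258)),((-.022,.028,.08),C(608,258))]
q,r=fit6(ob,[.70,-.11,.099,0,.07,-1.527],p,R);print(r.round(1).tolist())
Rb=KR.T@Ro.from_euler("xyz",q[3:]).as_matrix();k=KR.T@(q[:3]-KO)
print("keeper",(k*1000).round(1),np.degrees(Ro.from_matrix(Rb).as_euler("xyz")).round(1),"lip",((k+Rb@[.053,0,.076])*1000).round(1))
for px in[(43,117),(222,117)]: 
    X=rayw(C(*px),.141,p,R);print((KR.T@(X-KO)).round(4))
E
```

```text
[[0.8, -0.2], [-0.8, 0.0], [-0.4, -0.1], [0.1, 0.0], [-0.1, 0.1], [0.3, 0.1]]
keeper [ 2.2  1.2 -3.8] [-0.5 -5.5 -0.3] lip [47.7  1.7 77. ]
[-0.0559 -0.1422  0.042 ]
[-0.0562 -0.0879  0.042 ]
```

```bash
cat >>h.py <<'E'
def kt(*pts):
    p,R,o=tool(); print("tcp k",(KR.T@(p-KO)*1000).round(1),"F",o["contact_force"].round(1),"open",o["opening"].round(4),"t",round(o["time"],2),"q",o["qpos"].round(2))
    for k in pts: print(k,(R.T@(KO+KR@(np.array(k)/1000)-p)/.4).round(3))
E
python3 - <<'E'
from h import *
kt((-60,97,140),(8,97,140))
E
```

```text
Traceback (most recent call last):
  File "h.py", line 52, in kt
    p,R,o=tool(); print("tcp k",(KR.T@(p-KO)*1000).round(1),"F",o["contact_force"].round(1),"open",o["opening"].round(4),"t",round(o["time"],2),"q",o["qpos"].round(2))
                                                                                                   ^^^^^^^^^^^^^^^^^^
AttributeError: 'float' object has no attribute 'round'
```

```bash
sed -i 's/o\["opening"\].round(4)/round(o["opening"],4)/' h.py; python3 - <<'E'
from h import *
kt((-60,97,140),(8,97,140))
E
```

```text
tcp k [-115.6    3.5  154.3] F [0.3 0.2 0.2] open 0.0717 t 17.2 q [ 0.17  0.73  0.96 -0.63  1.54  0.17]
(-60, 97, 140) [0.112 0.233 0.092]
(8, 97, 140) [0.213 0.232 0.229]
```

Emit:
move_arm([
  [0.03,0.1,0.02,0],
  [0.07,0.2,0.06,0],
  [0.112,0.233,0.092,0],
  [0.112,0.233,0.092,0],
], gripper=0)

```text
time: 17.7
tool_pos: [0.7905, -0.0507, 0.2362]
tool_rot: [-0.006, 0.935, -1.53]
contact_force: [-0.1, -0.2, -0.4]
opening: 0.0918
```

```bash
python3 - <<'E'
from h import *
im=robot.read_camera("scene")[:,:,::-1];cv2.imwrite("pics/s17.png",cv2.resize(im[130:270,150:310],None,fx=4.8,fy=4.2,interpolation=cv2.INTER_CUBIC))
im=robot.read_camera("wrist")[:,:,::-1];cv2.imwrite("pics/w17.png",im)
kt((-20,97,140),(8,97,140))
E
```

```text
tcp k [-58.4  96.3 139.1] F [-0.4  0.1  1.1] open 0.092 t 17.8 q [ 0.08  0.94  0.58 -0.64  1.63 -0.  ]
(-20, 97, 140) [0.055 0.001 0.079]
(8, 97, 140) [0.097 0.001 0.135]
```

View pics/s17.png

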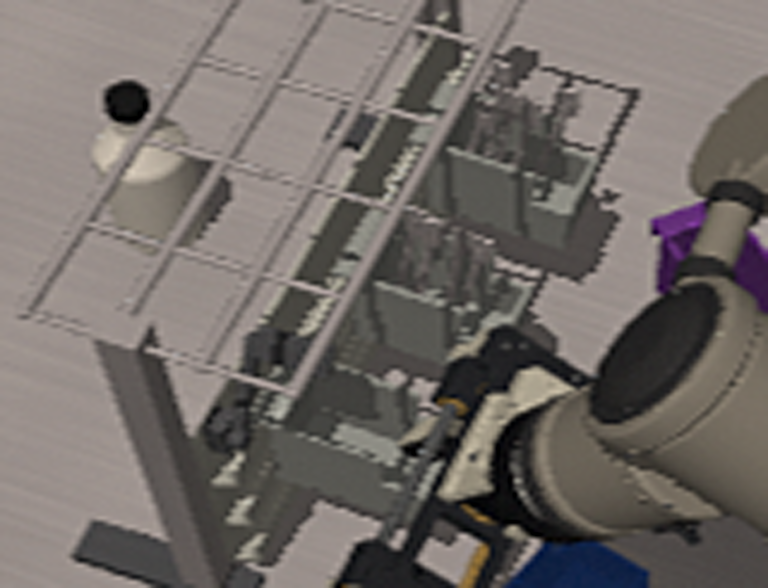

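View pics/w17.png

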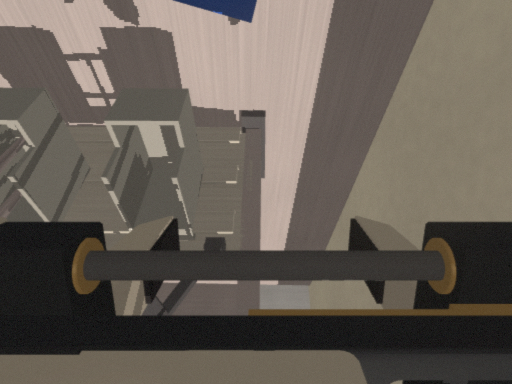

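```bash
python3 - <<'E'
from h import *
im=cv2.imread("pics/w17.png");cv2.imwrite("pics/w17c.png",cv2.resize(im[215:325,120:260],None,fx=5,fy=5,interpolation=cv2.INTER_CUBIC))
p,R,o=tool()
for a in(.8,.95,1.07,1.15):
    e=lambda s,n,x:((projw(KO+KR@np.array([x,.048-s*np.cos(a)+n*np.sin(a),.091+s*np.sin(a)+n*np.cos(a)]),p,R)[0]-[120,215])*5).round(0)
    print(a,"hinge",e(0,0,.052),"bar end",e(.078,0,.052),"tab",[e(s,.005,x).tolist() for s in(.063,.087) for x in(-.001,.045)])
E
```

```text
0.8 hinge [456. 168.] bar end [ 79. 486.] tab [[74.0, 313.0], [165.0, 426.0], [-89.0, 441.0], [31.0, 539.0]]
0.95 hinge [456. 168.] bar end [124. 535.] tab [[121.0, 353.0], [207.0, 461.0], [-25.0, 504.0], [87.0, 595.0]]
1.07 hinge [456. 168.] bar end [168. 569.] tab [[166.0, 379.0], [245.0, 484.0], [37.0, 546.0], [141.0, 631.0]]
1.15 hinge [456. 168.] bar end [200. 589.] tab [[198.0, 393.0], [273.0, 497.0], [83.0, 570.0], [180.0, 652.0]]
```

View pics/w17c.png

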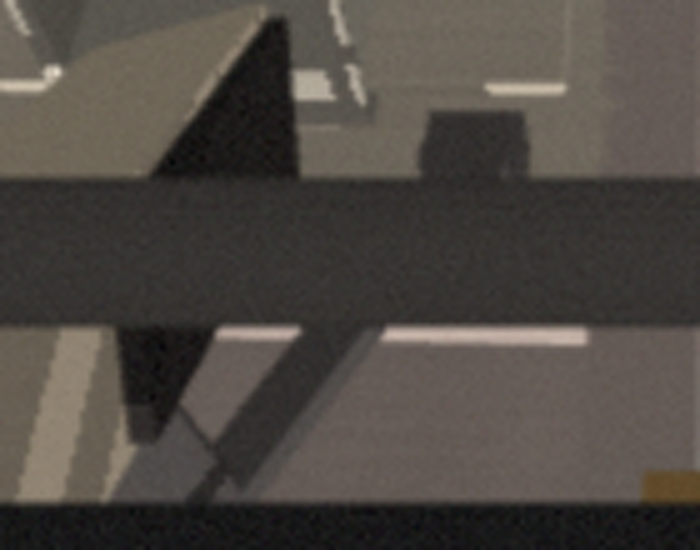

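Emit:
move_arm([
  [0.02,0.01,0.03,0],
  [0.05,0.012,0.07,0],
  [0.08,0.012,0.11,0],
  [0.097,0.012,0.135,0],
  [0.097,0.012,0.135,0],
])

```text
time: 18.42
tool_pos: [0.7986, -0.1153, 0.2394]
tool_rot: [-0.001, 0.935, -1.524]
contact_force: [0.4, 0.0, -1.4]
opening: 0.0922
```

```bash
sed -i 's/^KO=.*; KR/KO=np.array([.701,-.1103,.099]); KR/' h.py; python3 - <<'E'
from h import *
im=robot.read_camera("scene")[:,:,::-1];cv2.imwrite("pics/s18.png",cv2.resize(im[150:270,170:310],None,fx=5.2,fy=4.8,interpolation=cv2.INTER_CUBIC))
kt((8,85,140),(8,75,139),(8,63,138))
E
```

```text
tcp k [  8.1  97.4 140.2] F [-0.7 -0.4 -0.5] open 0.0919 t 18.48 q [-0.    0.94  0.58 -0.63  1.58 -0.07]
(8, 85, 140) [ 0.    -0.031 -0.001]
(8, 75, 139) [ 0.002 -0.056 -0.002]
(8, 63, 138) [ 0.004 -0.086 -0.004]
```

View pics/s18.png

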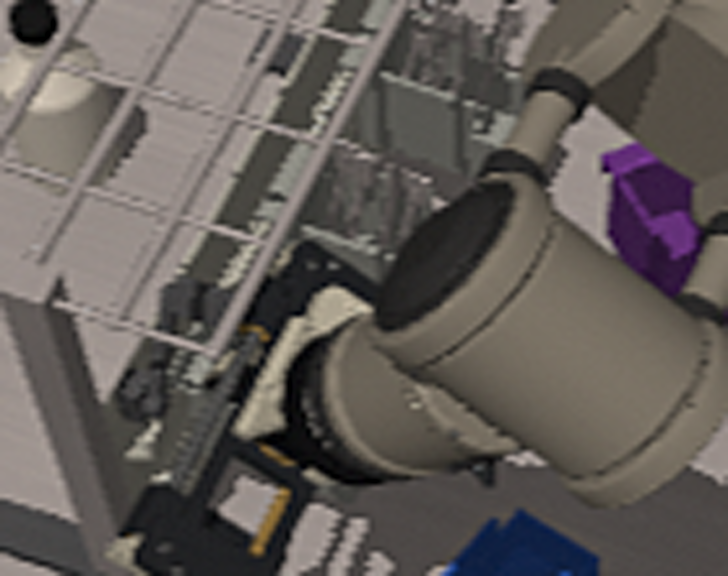

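Emit:
move_arm([
  [0,-0.02,0,0],
  [0,-0.04,-0.001,0],
  [0.002,-0.056,-0.002,0],
  [0.002,-0.056,-0.002,0],
])

```text
time: 18.98
tool_pos: [0.7763, -0.1138, 0.2383]
tool_rot: [-0.001, 0.935, -1.521]
contact_force: [-0.7, -0.5, -0.6]
opening: 0.092
```

```bash
python3 - <<'E'
from h import *
im=robot.read_camera("scene")[:,:,::-1];cv2.imwrite("pics/s19.png",cv2.resize(im[150:270,170:310],None,fx=5.2,fy=4.8,interpolation=cv2.INTER_CUBIC))
kt((8,65,139),(8,57,138),(9,50,128),(11,45,115))
E
```

```text
tcp k [  7.   75.3 139.2] F [-0.8  0.9  0. ] open 0.0917 t 19.02 q [-0.    0.87  0.71 -0.64  1.53 -0.03]
(8, 65, 139) [ 0.002 -0.026  0.001]
(8, 57, 138) [ 0.004 -0.046 -0.   ]
(9, 50, 128) [ 0.025 -0.063 -0.013]
(11, 45, 115) [ 0.054 -0.076 -0.028]
```

View pics/s19.png

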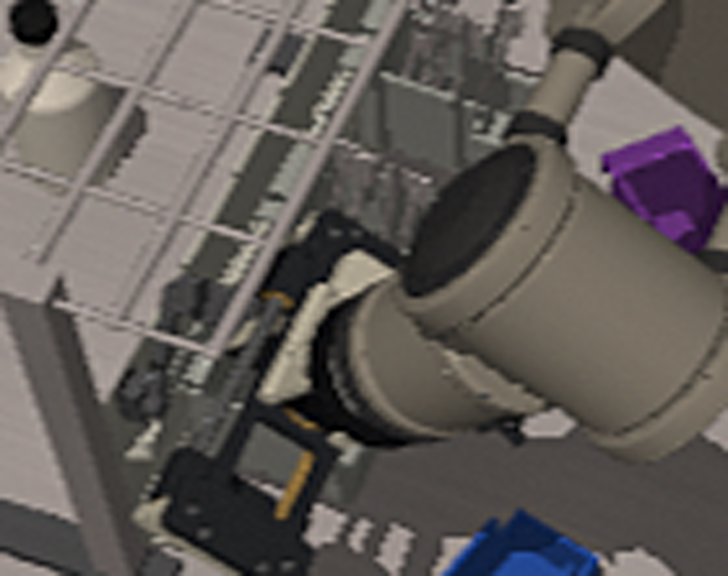

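Emit:
move_arm([
  [0.002,-0.02,0,0],
  [0.003,-0.035,0,0],
  [0.004,-0.046,0,0],
  [0.004,-0.046,0,0],
])

```text
time: 19.52
tool_pos: [0.7579, -0.1163, 0.237]
tool_rot: [-0.001, 0.935, -1.522]
contact_force: [-0.3, 0.2, 0.3]
opening: 0.092
```

```bash
python3 - <<'E'
from h import *
im=robot.read_camera("scene")[:,:,::-1];cv2.imwrite("pics/s20.png",cv2.resize(im[170:250,180:270],None,fx=8,fy=7.4,interpolation=cv2.INTER_CUBIC))
im=robot.read_camera("wrist")[:,:,::-1];cv2.imwrite("pics/w20.png",im)
kt((9,50,128),(11,42,115),(12,36,106))
E
```

```text
tcp k [  8.6  56.8 137.9] F [ 0.2  0.8 -0.7] open 0.0918 t 19.62 q [-0.01  0.83  0.81 -0.64  1.48 -0.  ]
(9, 50, 128) [ 0.02  -0.017 -0.014]
(11, 42, 115) [ 0.049 -0.037 -0.029]
(12, 36, 106) [ 0.069 -0.052 -0.041]
```

View pics/s20.png

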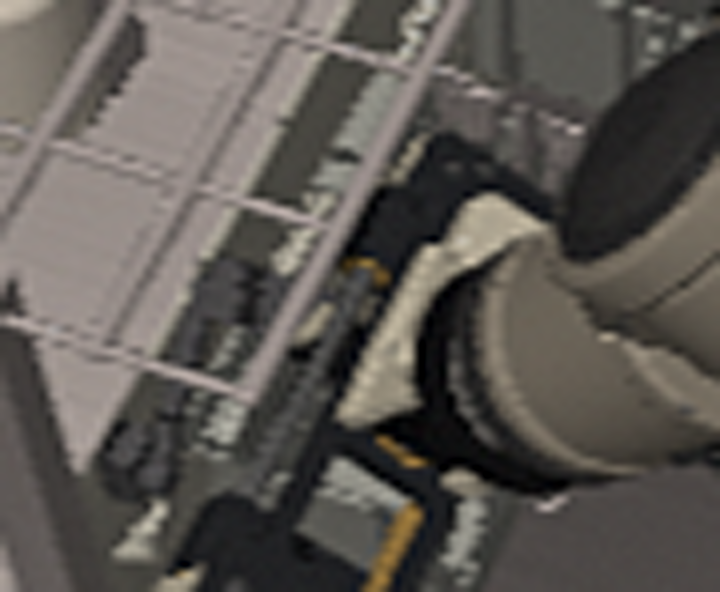

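View pics/w20.png

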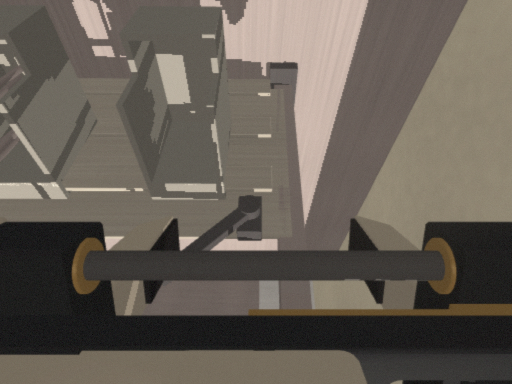

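Emit:
move_arm([
  [0.01,-0.009,-0.007,0],
  [0.02,-0.017,-0.014,0],
  [0.035,-0.027,-0.021,0],
  [0.049,-0.037,-0.029,0],
  [0.049,-0.037,-0.029,0],
])

```text
time: 20.25
tool_pos: [0.7429, -0.1194, 0.2132]
tool_rot: [-0.004, 0.935, -1.524]
contact_force: [-0.0, 0.2, 0.1]
opening: 0.0914
```

```bash
python3 - <<'E'
from h import *
kt((12,36,106),(12,34,101),(12,33,98))
E
```

```text
tcp k [ 10.9  41.5 114.2] F [-0.   0.2  0.1] open 0.0914 t 20.25 q [-0.01  0.81  0.92 -0.64  1.41  0.04]
(12, 36, 106) [ 0.018 -0.014 -0.01 ]
(12, 34, 101) [ 0.028 -0.019 -0.018]
(12, 33, 98) [ 0.034 -0.021 -0.022]
```

Emit:
move_arm([
  [0.01,-0.007,-0.006,0],
  [0.018,-0.014,-0.01,0],
  [0.025,-0.018,-0.015,0],
  [0.03,-0.02,-0.019,0],
  [0.03,-0.02,-0.019,0],
])

```text
time: 20.88
tool_pos: [0.7356, -0.1207, 0.1999]
tool_rot: [-0.001, 0.935, -1.521]
contact_force: [3.2, 1.7, -0.5]
opening: 0.0914
```

```bash
python3 - <<'E'
from h import *
im=robot.read_camera("wrist")[:,:,::-1];cv2.imwrite("pics/w21.png",im)
kt((12,33,98),(12,33,96))
E
```

```text
tcp k [ 12.   34.1 101. ] F [2.6 2.  0.1] open 0.0921 t 20.93 q [-0.01  0.8   0.97 -0.65  1.38  0.07]
(12, 33, 98) [ 0.006 -0.003 -0.004]
(12, 33, 96) [ 0.01  -0.003 -0.007]
```

View pics/w21.png

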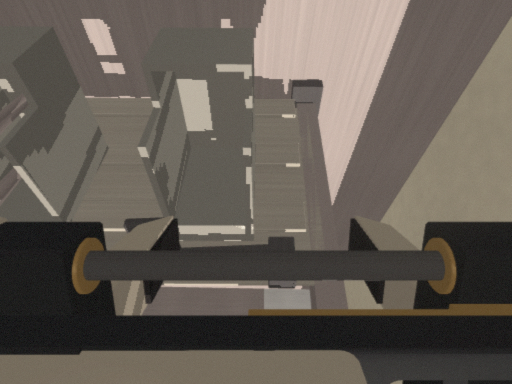

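```bash
python3 - <<'E'
from h import *
im=cv2.imread("pics/w21.png");cv2.imwrite("pics/w21c.png",cv2.resize(im[200:325,100:330],None,fx=3.4,fy=4,interpolation=cv2.INTER_CUBIC))
im=robot.read_camera("scene")[:,:,::-1];cv2.imwrite("pics/s21.png",cv2.resize(im[170:250,180:270],None,fx=8,fy=7.4,interpolation=cv2.INTER_CUBIC))
E
```

```text
(no output)
```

View pics/w21c.png

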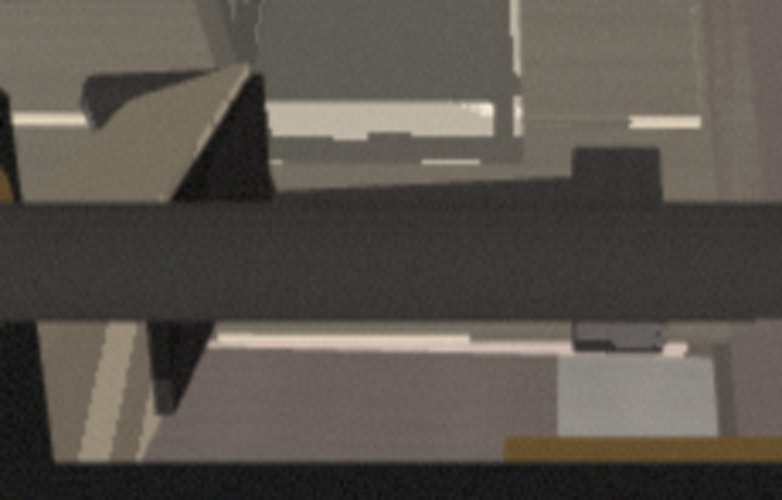

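View pics/s21.png

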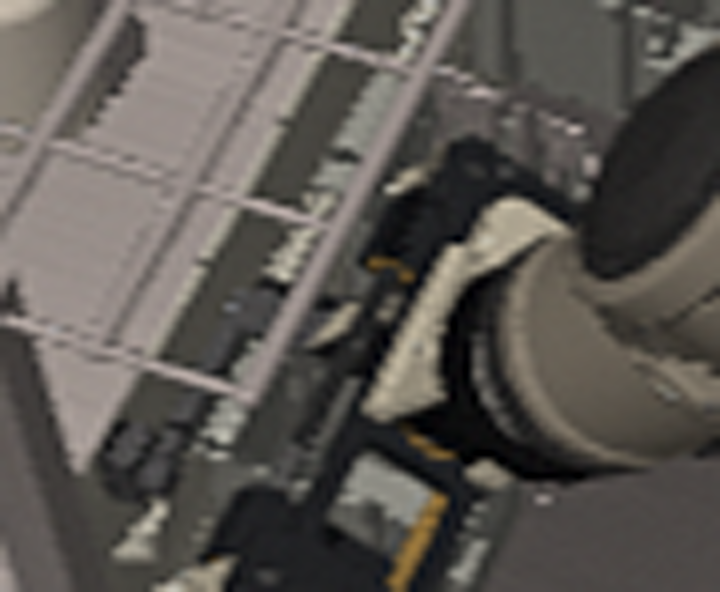

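Emit:
move_arm([
  [0.004,-0.001,-0.003,0],
  [0.008,-0.002,-0.006,0],
  [0.01,-0.003,-0.007,0],
  [0.01,-0.003,-0.007,0],
])

```text
time: 21.48
tool_pos: [0.735, -0.1209, 0.1963]
tool_rot: [0.003, 0.934, -1.518]
contact_force: [4.9, 2.9, 3.9]
opening: 0.0918
```

```bash
python3 - <<'E'
from h import *
im=robot.read_camera("wrist")[:,:,::-1];cv2.imwrite("pics/w22c.png",cv2.resize(im[200:325,100:330],None,fx=3.4,fy=4,interpolation=cv2.INTER_CUBIC))
kt((12,33,94))
E
```

```text
tcp k [12.  33.6 97.3] F [5.3 3.2 3. ] open 0.092 t 21.52 q [-0.01  0.8   0.98 -0.65  1.36  0.08]
(12, 33, 94) [ 0.007 -0.001 -0.005]
```

View pics/w22c.png

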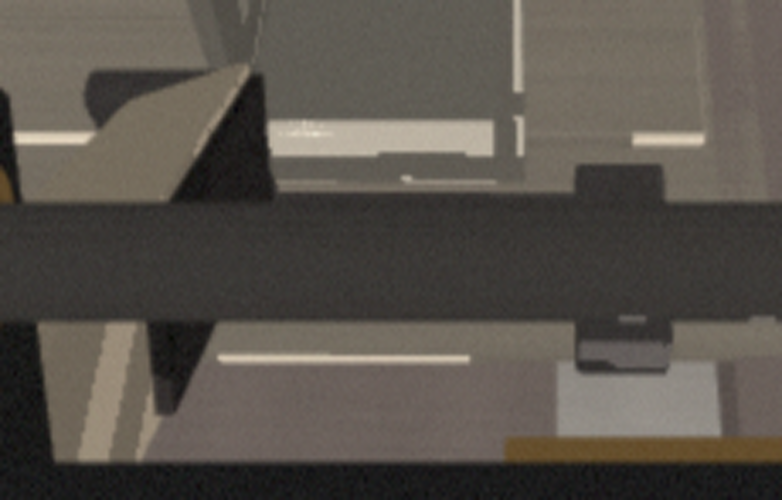

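Emit:
move_arm([
  [0.004,0.001,-0.003,0],
  [0.007,0.001,-0.005,0],
  [0.007,0.001,-0.005,0],
])

```text
time: 21.9
tool_pos: [0.7355, -0.121, 0.1953]
tool_rot: [0.006, 0.932, -1.516]
contact_force: [2.4, 3.7, 11.4]
opening: 0.092
```

```bash
python3 - <<'E'
from h import *
im=robot.read_camera("wrist")[:,:,::-1];cv2.imwrite("pics/w23c.png",cv2.resize(im[200:325,100:330],None,fx=3.4,fy=4,interpolation=cv2.INTER_CUBIC))
kt((12,33,94))
E
```

```text
tcp k [12.2 34.  96.3] F [ 3.   4.1 11.1] open 0.0916 t 21.95 q [-0.01  0.8   0.98 -0.65  1.36  0.08]
(12, 33, 94) [ 0.004 -0.002 -0.004]
```

View pics/w23c.png

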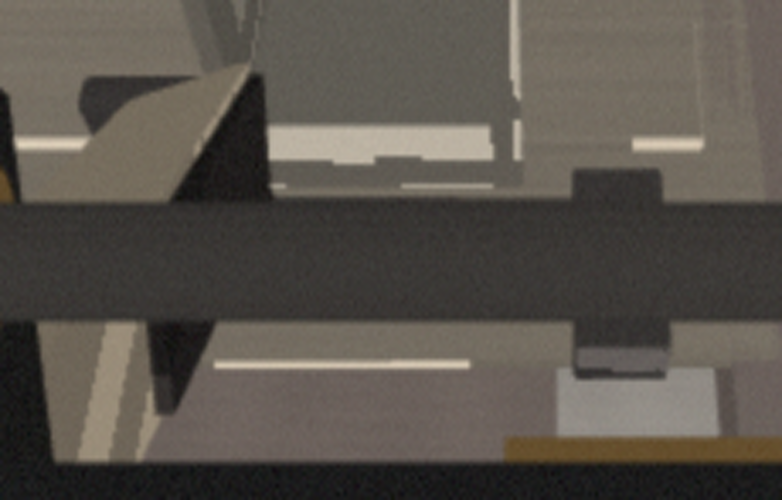

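Emit:
move_arm([
  [-0.02,0.003,0.01,0],
  [-0.08,0.005,0.0,0],
  [-0.2,0.005,-0.02,0],
  [-0.33,0.005,-0.05,0],
  [-0.45,0.005,-0.08,0],
])

```text
time: 22.58
tool_pos: [0.7291, 0.0122, 0.3184]
tool_rot: [-0.005, 0.935, -1.526]
contact_force: [1.3, -0.3, -0.5]
opening: 0.0918
```

```bash
python3 - <<'E'
from h import *
kt((-200,0,200))
im=robot.read_camera("wrist")[:,:,::-1];cv2.imwrite("pics/w24.png",im);kt((-150,-120,200))
im=robot.read_camera("scene")[:,:,::-1];cv2.imwrite("pics/s24.png",cv2.resize(im[130:270,150:310],None,fx=4.8,fy=4.2,interpolation=cv2.INTER_CUBIC))
E
```

```text
tcp k [-121.1   33.5  219.4] F [ 1.3 -0.3 -0.5] open 0.0918 t 22.57 q [ 0.17  0.8   0.66 -0.64  1.74  0.03]
(-200, 0, 200) [-0.078 -0.083 -0.188]
tcp k [-126.5   34.2  224. ] F [-1.3  3.2  3.3] open 0.0918 t 22.62 q [ 0.18  0.79  0.65 -0.64  1.74  0.03]
(-150, -120, 200) [ 0.01  -0.385 -0.085]
```

View pics/w24.png

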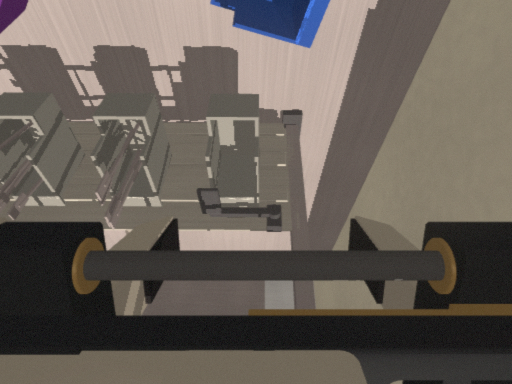

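View pics/s24.png

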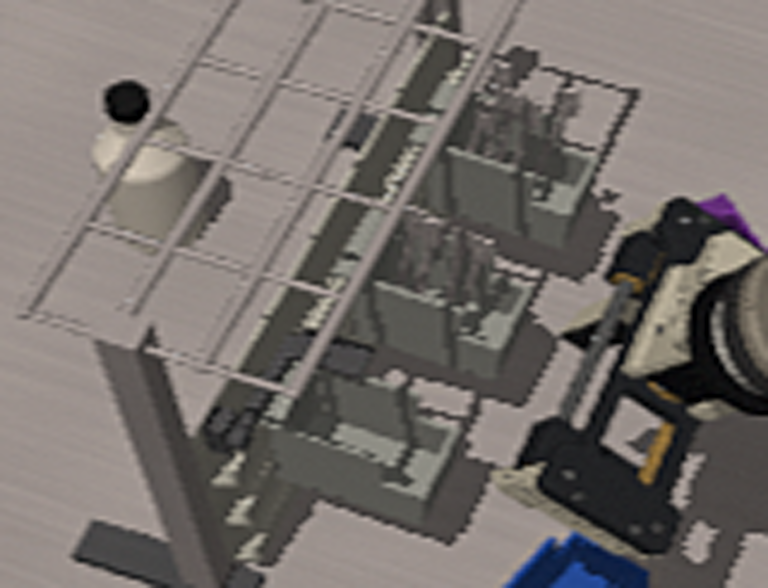

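```bash
python3 - <<'E'
from h import *
kt()
p,R,o=tool();im=robot.read_camera("wrist")[:,:,::-1];cv2.imwrite("pics/w25.png",cv2.resize(im[85:245,180:310],None,fx=4.5,fy=3.7,interpolation=cv2.INTER_CUBIC))
for a in(0,.1,.2):
    e=lambda s,n,x:((projw(KO+KR@np.array([x,.048-s*np.cos(a)+n*np.sin(a),.091+s*np.sin(a)+n*np.cos(a)]),p,R)[0]-[180,85])*[4.5,3.7]).round(0)
    print(a,"hinge",e(0,0,.052),"bar top mid/end",e(.04,.003,.052),e(.078,.003,.052),"tab",[e(s,.005,x).tolist() for s in(.063,.087) for x in(-.001,.045)])
E
```

```text
tcp k [-124.5   34.7  222.4] F [-0.4  0.5 -0.2] open 0.0917 t 22.68 q [ 0.17  0.79  0.65 -0.64  1.74  0.03]
0 hinge [421. 470.] bar top mid/end [275. 478.] [135. 478.] tab [[169.0, 385.0], [187.0, 471.0], [70.0, 385.0], [97.0, 471.0]]
0.1 hinge [421. 470.] bar top mid/end [276. 488.] [135. 498.] tab [[170.0, 402.0], [188.0, 487.0], [69.0, 409.0], [97.0, 494.0]]
0.2 hinge [421. 470.] bar top mid/end [279. 498.] [137. 518.] tab [[174.0, 419.0], [192.0, 504.0], [72.0, 433.0], [100.0, 517.0]]
```

View pics/w25.png

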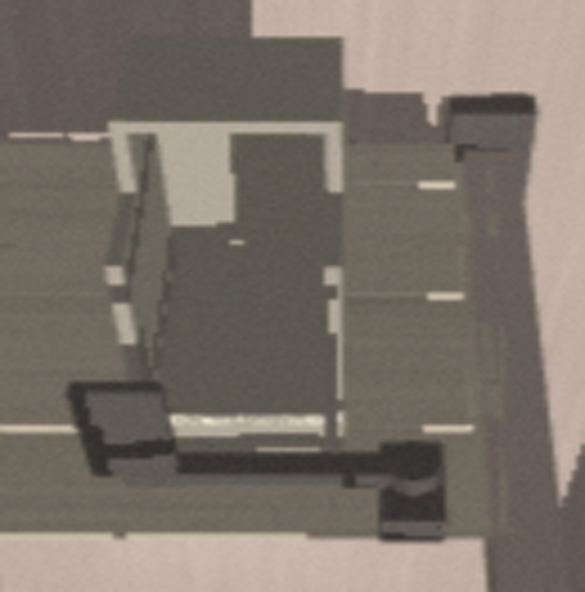

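```bash
python3 - <<'E'
from h import *
p,R,o=tool()
C=lambda x,y:np.array([x/4.5+180-.4,y/3.7+85-.4])
ob=[((-.048,-.028,0),C(124,38)),((-.048,.028,0),C(342,38)),((-.048,-.028,.046),C(109,123)),((-.048,.028,.046),C(342,123)),((-.022,-.028,.08),C(106,267)),((-.022,.028,.08),C(342,267))]
q,r=fit6(ob,[.70,-.11,.099,0,.07,-1.527],p,R);print(np.abs(r).max().round(1))
Rb=KR.T@Ro.from_euler("xyz",q[3:]).as_matrix();k=KR.T@(q[:3]-KO)
print(np.degrees(Ro.from_matrix(Rb).as_euler("xyz")).round(1),"lip",((k+Rb@[.053,0,.076])*1000).round(1))
kt()
a=cv2.imread("pics/scene0.png").astype(int);b=robot.read_camera("scene")[:,:,::-1].astype(int)
for n,s in dict(soap=(slice(145,190),slice(160,200)),glass=(slice(275,320),slice(300,335)),bina=(slice(140,190),slice(240,285)),binb=(slice(175,222),slice(225,268))).items(): print(n,np.abs(a[s]-b[s]).mean().round(1))
E
```

```text
0.4
[-1.3 -4.9 -0.8] lip [48.8 -3.2 73.9]
tcp k [-122.4   34.5  220. ] F [ 0.  -0.6 -0.1] open 0.092 t 22.73 q [ 0.17  0.8   0.66 -0.64  1.73  0.03]
soap 8.1
glass 7.9
bina 8.0
binb 6.4
```

Emit:
move_arm([
  [0,0,0,0],
  [0,0,0,0],
])

```text
time: 23.02
tool_pos: [0.7298, 0.0101, 0.3161]
tool_rot: [-0.006, 0.935, -1.527]
contact_force: [0.9, 0.5, 0.2]
opening: 0.0917
```

```bash
python3 - <<'E'
from cell import robot
print(robot.hand_in())
E
```

```text
the job is handed in; nothing more can be done
None
```

The grey bin hangs home on the top louver in the free place (the far one), released, with the keeper bar pressed down flat over its lip. I handed in at about 23 s; no verdict was reported.

**How it went**
- The moves only allow a twist about the tool's own axis. I got the 36.4° lean by repeatedly commanding poses just out of reach.
- The bin was turned about 19° relative to the jaws and jammed when first pinched on the table. It squared itself in the grip as it was lifted.
- I swung the bar down with the left finger of the open gripper, so the gripper body stayed clear of the neighbouring filled bin.

**Last checks, from the wrist camera**
- **Bin:** lip at keeper (49, -3, 74) mm, front about 5° low, yaw about 1°. All are inside the limits.
- **Bar:** the tab matched the predicted position for an angle of 0 to within a pixel or two. The force rose to 11 N at the end stop.
- **Other objects:** the filled bins, glass and soap bottle looked unmoved in the scene camera. The gripper is over 100 mm clear of everything.

**Where checks disagreed**
- The first estimate of the panel's position along its length was off by about 4 mm against the keeper's hinge. I corrected it before pressing the bar.
- The two height fits of the lip differed by 3 mm (77 mm just after release, 74 mm at the end).
- Joint 3 read 0.036 to 0.037 rad against its lower limit of 0.04 while I was making the lean. I can't tell whether that counts as passing its range.

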